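Strip the glue press and clamp the plaques in the cam vise

ROBOT

A 6-joint arm with a two-finger parallel gripper is mounted at the origin on the work surface. World frame = base frame: x ahead of the robot, y to its left, z up, the work surface at z = 0. Lengths are in m, angles in degrees, forces in N, time in s.
With the tool pointing down it reaches from about 0.3 to 0.75 m from the base axis. Payload 8.5 kg.
Tool frame: the origin (TCP) lies at the very end of the fingers, on their centre line; the grasp point (between the pads) lies 19 mm behind it (env.tcp_to_grasp is the distance from the TCP to the grasp point, in m); z points along the fingers, y is the line along which they close (so a half turn about z gives the same grasp; the last joint's range is limited). The gripper opens to 85 mm and grips with 20 to 120 N. Pads are 22 mm wide; open, the fingers measure 114 mm over their backs; the gripper's body (76 mm by 85 mm) begins 54 mm behind the grasp point. The pads swing forward as they close: fully open they stand 13 mm farther back than shut.
Start: joints at [57.221, 21.807, 74.336, -0, 83.858, -12.336], TCP at [0.192, 0.515, 0.231] pointing down, gripper open.
Joint ranges: [-178.18, 178.18], [-50.72, 133.34], [12.68, 142.11], [-81.47, 261.47], [9.98, 163.14], [-165.26, 165.26]. Speed limits (degrees/s): [136.94, 136.94, 180, 180, 180, 180].

INTERFACE

Orientations are given as a 3x3 rotation matrix whose columns are the frame's x, y, z axes.
In Python, from rig import status, get_image, env gives the robot as it stands.
- The arm moves only by the shell command python3 -m handwheel 'ROWS' [FORCE]. ROWS is text: rows parted by semicolons, each of 7 numbers parted by spaces: the shift along the world's x, y, z in cm, then the turn, a rotation vector about the world's x, y, z in degrees, then the opening, from 0 (shut) to 1 (fully open). In form: dx dy dz wx wy wz gripper; .... A call has 1 to 8 rows; each row is the pose to reach, as a shift and turn from the pose commanded when the call began; what a row does not reach only later rows make up. A row lasts 1/12 s, in which the tool goes at most 41.7 mm and 7.16 degrees, less where a joint would pass 70% of its speed; a pose out of reach is approached as far as the arm can. A call with a gripper value outside its range is refused whole. The fingers move at their own pace and stop on an object; FORCE is the grip in N (left out, the last holds). Time passes only in rows, so rows that repeat a pose let the fingers close. It gives the time, the measured TCP pose, the force, the opening and the grip force at its end, in the units of the state.
- status.observe(): the state, without advancing time (a new reading comes with each control period).
- get_image(name): name is "scene" or "top" or "wrist"; returns a dict with "color" (420x560x3 uint8, red, green, blue), "vertical_fov" (degrees; the focal length in pixels is half the picture's height over the tangent of half this angle, whatever the lens; pixels are square), "cx", "cy" (the principal point, pixels), "xyz" and "orientation" of the camera in the world. Camera axes: x right, y down, z forward; pixel columns grow to the right and rows downward; lengths in m; the calibration is good to about 2 mm. A picture is of the moment at which its call begins. There is no depth.
- env.close_job(): hands the job in; it is judged then, once.
The state is a dict: "time_s": time; "q": joint angles; "qvel": joint speeds; "joint_efforts": joint torques, N m; "position": TCP position; "tool_rot": TCP orientation; "ft_force": force on the tool from outside, world axes, zero at the start; "wrist_torque": the same for the moment, N m; "grip_width": finger opening in m; "gripper_force": force on a finger pad.
Only numpy, scipy, OpenCV 4.12 (cv2) and the standard library are available. Lean on these libraries where they do the work, as an engineer would, in place of code of your own. Each camera call takes 0.05 s, during which the arm holds its last target. There are 200 camera calls.

TASK

The glued stone plaques have cured: take the press apart, putting the wing nut and then the square washer in the steel tray, and lay the pressing plate flat on the bench, hub up. Then set every plaque, white face up, flat and in one row, on the bed of the open cam vise, its 60 mm length reaching from fence to jaw, and only when all are in throw the red cam lever over its high point until it snaps closed and the jaw grips them all. Do not disturb the two stone house models.

Things in the scene. Friction and masses are not known exactly. Their poses are not given: they have to be found in the camera images.
- press: fixed glue press: green bed 180 x 154 x 12 mm (x, y, z), origin at the centre of its underside. Central steel stud, 12 mm dia, top 85 mm above the bench; stop bars along x at y = +/-65 mm (56 long, 8 wide), tops 37.5 mm above the bench. Plaques lie on the bed at some of x = +/-48, y = +/-36 mm. On the stud, from below: plate (on the stop bars), washer, wing nut
- wing_nut: yellow wing nut, 0.15 kg, already unscrewed so that it lifts straight off: round hub 34 mm in diameter, 28 mm high, bore 16 mm; two wings 9 mm thick, 22 mm high, 76 mm over the tips along its x. Origin at the centre of the underside, z up. At the start its underside is 71.5 mm above the bench and its yaw is any
- washer: brass square plate washer 60 x 60 x 8 mm, 0.12 kg, with a 16 mm hole, loose on the stud on top of the plate's hub; origin at the centre of the underside, which is 63.5 mm above the bench at the start
- plate: aluminium pressing plate 164 x 144 x 10 mm (its x, y, z), 0.55 kg, with a dark round hub on its middle, 44 mm in diameter and 16 mm high, and a 16 mm hole through both; origin at the centre of the flat underside, z up, 37.5 mm above the bench at the start. It can be lifted by the hub
- plaque_a: plaque 60 x 45 x 24 mm (x, y, z), 0.17 kg: dark slate below, white limestone with a cut-stone pattern above; origin at the centre of the slate underside, x along the 60 mm length, z up through the white face. Starts flat on the press bed (underside 12 mm above the bench) under the plate; two to four of the four plaques are present
- plaque_b: plaque 60 x 45 x 24 mm (x, y, z), 0.17 kg: dark slate below, white limestone with a cut-stone pattern above; origin at the centre of the slate underside, x along the 60 mm length, z up through the white face. Starts flat on the press bed (underside 12 mm above the bench) under the plate; two to four of the four plaques are present
- plaque_c: plaque 60 x 45 x 24 mm (x, y, z), 0.17 kg: dark slate below, white limestone with a cut-stone pattern above; origin at the centre of the slate underside, x along the 60 mm length, z up through the white face. Starts flat on the press bed (underside 12 mm above the bench) under the plate; two to four of the four plaques are present
- plaque_d: plaque 60 x 45 x 24 mm (x, y, z), 0.17 kg: dark slate below, white limestone with a cut-stone pattern above; origin at the centre of the slate underside, x along the 60 mm length, z up through the white face. Starts flat on the press bed (underside 12 mm above the bench) under the plate; two to four of the four plaques are present
- vise: fixed cam vise: blue base 12 mm thick (its top is the bed), 210 mm along y, x -140 to +58 mm; origin at bench level under where a gripped plaque's centre lies. Steel fence along y, top 20 mm above the bench, face at x = +30 mm. Lever open, the jaw's face is at x = -40 mm: 10 mm of play. Plaques must lie wholly within the 210 mm length
- vise_jaw: sliding aluminium jaw of the vise, 22 mm wide, 210 mm long, top 20 mm above the bench; origin at its centre, 11 mm behind its face. The cam drives it about 10 mm to +x of the vise, and closed it presses the plaques against the fence
- cam_pivot (a point): point on the vertical axis of the cam lever, 38 mm above the bench, at x = -85, y = 0 mm of the vise
- lever_grip (a point): middle of the lever's red grip, 90 mm from the pivot axis, 39 mm above the bench. The lever is a steel bar 16 mm wide with a grip 20 mm wide, 40 mm long, ending 108 mm from the axis; grip underside 32 mm, top 46 mm above the bench. It swings level, outside the jaw
- cam_lever (a joint): lever angle in rad, counter-clockwise seen from above: 0 = open (lever points 130 degrees counter-clockwise from the vise's x axis), 1.5 = high point of the cam, 1.92 = closed against its stop. Short of the high point a spring drives it back open, beyond it snaps it closed; pushing sideways at the grip takes up to about 10 N, and it can be pushed back open the same way
- tray: steel hardware tray, loose, 0.5 kg: 120 x 170 mm (its x, y), 20 mm high, walls and floor 4 mm thick; origin at the centre of the underside
- trullo_a: bystander: stone house model on a slate disc 90 mm in diameter, about 97 mm tall; origin at the centre of the underside
- trullo_b: bystander: smaller stone house model on a slate disc 80 mm in diameter, about 87 mm tall; origin at the centre of the underside
Not all that is in view belongs to the job. Of the things shaped like the wing_nut, the yellow one is meant.

How it is judged:
By the outcome, as a careful person would: the job done as asked, in the order asked, and still so for the second after the job is handed in, with the robot touching nothing.
Of plaque_a, plaque_b, plaque_c, plaque_d only 2 to 4 are there at a start; the rules pass over those that are not, and their reading is None.
At some moment in a run one of tray, plaque_a, plaque_b, plaque_c, plaque_d may be knocked a few centimetres aside while the robot is not near it.
Once in a run the grip may slacken for a moment while it holds something.
It also fails if it takes over 210 s, if anything falls off the work surface, if the arm or the gripper's body presses on something with over 40 N, if the wrist force passes 120 N, or if a joint passes its speed limit or range.

## Working session

There is one attempt and no reset: what is moved stays moved. The work goes in short steps, Python scripts to look and compute and a shell command to move; the robot and the scene stay as the last step left them, time stands still between calls to the robot, and variables do not carry over. Pictures are saved under pics/ and viewed, at most 17 in all, crops included, and the job is handed in when it is done.

```bash
ls; mkdir -p pics; cat > h.py <<'E'
import numpy as np, cv2
from rig import status, get_image, env
def shot(n,f):
    im=get_image(n); cv2.imwrite('pics/'+f,cv2.cvtColor(im['color'],cv2.COLOR_RGB2BGR))
    np.save('pics/'+f[:-4]+'.npy',im,allow_pickle=True); return im
def load(f): return np.load('pics/'+f+'.npy',allow_pickle=True).item()
def ray(im,u,v):
    H=im['color'].shape[0]; f=H/2/np.tan(np.radians(im['vertical_fov'])/2)
    d=np.array([(u-im['cx'])/f,(v-im['cy'])/f,1.0]); return np.array(im['xyz']),np.array(im['orientation'])@d
def on(im,u,v,z):
    o,d=ray(im,u,v); return o+d*(z-o[2])/d[2]
def px(im,p):
    H=im['color'].shape[0]; f=H/2/np.tan(np.radians(im['vertical_fov'])/2)
    c=np.array(im['orientation']).T@(np.array(p)-np.array(im['xyz'])); return c[0]/c[2]*f+im['cx'],c[1]/c[2]*f+im['cy']
E
python3 - <<'E'
from h import *
for n in ['scene','top']:
    im=shot(n,n+'0.png'); print(n,im['xyz'],np.round(im['orientation'],3).tolist(),im['vertical_fov'],im['cx'],im['cy'],[k for k in im])
s=status.observe(); print(s); print(env.tcp_to_grasp)
E
```

```text
pics
scene [ 1.16905614 -0.27441294  0.76329131] [[0.324, 0.694, -0.643], [0.946, -0.233, 0.225], [0.007, -0.681, -0.732]] 57.319337135399316 281.7995922214782 215.82470827554596 ['color', 'vertical_fov', 'cx', 'cy', 'xyz', 'orientation']
top [ 0.42630952 -0.0533975   1.50901697] [[0.017, -0.997, 0.079], [-1.0, -0.016, 0.011], [-0.009, -0.079, -0.997]] 43.02586934390917 272.4443278874498 215.84029186905417 ['color', 'vertical_fov', 'cx', 'cy', 'xyz', 'orientation']
{'time_s': 0.1, 'q': array([ 5.72211198e+01,  2.18379557e+01,  7.43774723e+01,  1.49356869e-03,
        8.38561312e+01, -1.23364351e+01]), 'qvel': array([ 0.04030669, -0.17327556, -0.18451796, -0.01513772,  0.04253367,
        0.0799609 ]), 'joint_efforts': array([ 4.75978639e-03, -4.49220943e+01, -2.31654739e+01, -1.60372670e-04,
        3.69658956e-03, -2.85391542e-05]), 'position': array([0.19196602, 0.51515715, 0.23078307]), 'tool_rot': array([[-9.37022425e-01,  3.49268503e-01, -6.97966606e-04],
       [ 3.49269078e-01,  9.37021898e-01, -1.03603714e-03],
       [ 2.92154851e-04, -1.21456819e-03, -9.99999220e-01]]), 'ft_force': array([-0.89459584,  0.74469868,  0.51051293]), 'wrist_torque': array([-0.01946648,  0.02418053,  0.00503018]), 'gripper_force': 0.0, 'grip_width': 0.08525008094499234}
0.0187
```

View pics/scene0.png

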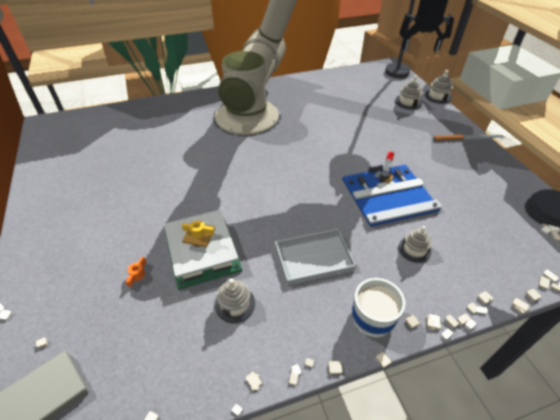

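View pics/top0.png

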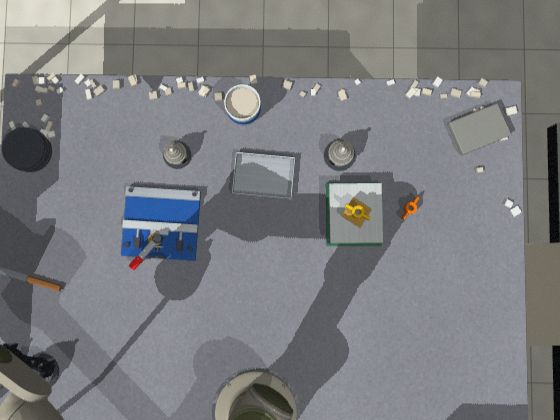

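The scene picture shows the press at (205,250), tray at (315,257), vise at (390,193) with its red lever up at (390,160), and the houses at (235,298) and (417,243). The top view, with +x up and +y left, has the press at (355,212), nut (357,211), tray (264,174), vise (160,222), lever tip (135,264), houses (340,152) and (176,152), and an orange decoy nut at (411,208).

```bash
cat >> h.py <<'E'
def blobs(im,lo,hi,amin=30):
    hsv=cv2.cvtColor(im['color'],cv2.COLOR_RGB2HSV); m=cv2.inRange(hsv,np.array(lo),np.array(hi))
    cs,_=cv2.findContours(m,cv2.RETR_EXTERNAL,cv2.CHAIN_APPROX_NONE)
    return m,[c for c in sorted(cs,key=cv2.contourArea,reverse=True) if cv2.contourArea(c)>=amin]
def rect(im,c,z):
    P=np.array([on(im,*p,z)[:2] for p in c.reshape(-1,2)],np.float32)*1000
    (x,y),(w,h),a=cv2.minAreaRect(P); return [round(float(k),1) for k in (x,y,w,h,a)]
E
python3 - <<'E'
from h import *
im=load('top0')
big=cv2.resize(im['color'][100:290,100:450],None,fx=2.28,fy=2.28,interpolation=cv2.INTER_CUBIC)
cv2.imwrite('pics/big0.png',cv2.cvtColor(big,cv2.COLOR_RGB2BGR))
for n,lo,hi,z in [('yellow',(22,150,120),(32,255,255),.09),('brass',(15,80,60),(24,255,255),.0715),('blue',(105,150,50),(125,255,255),.012),('green',(60,80,20),(90,255,255),.012),('red',(172,150,80),(180,255,255),.039),('red0',(0,150,80),(4,255,255),.039)]:
    m,b=blobs(im,lo,hi,15)
    for c in b[:4]: print(n,cv2.contourArea(c),cv2.boundingRect(c),rect(im,c,z))
for p in [(340,152,0.06),(176,152,.06)]: print(on(im,*p))
E
```

```text
yellow 166.5 (345, 204, 25, 16) [554.4, -263.9, 66.3, 35.9, 86.1]
brass 476.5 (342, 198, 30, 30) [553.8, -265.8, 77.0, 60.1, 58.7]
brass 22.5 (148, 233, 8, 9) [479.8, 288.6, 9.7, 26.6, 46.4]
blue 1590.5 (124, 197, 76, 28) [556.9, 276.1, 209.5, 65.2, 86.8]
blue 767.0 (146, 232, 51, 28) [458.2, 245.2, 138.1, 75.3, 87.8]
blue 462.0 (121, 229, 29, 28) [463.7, 348.1, 74.8, 75.6, 86.9]
blue 15.0 (229, 110, 31, 14) [824.5, 45.7, 30.3, 87.6, 12.4]
green 165.0 (326, 183, 56, 63) [554.5, -264.9, 175.3, 153.5, 1.0]
red0 72.0 (129, 256, 14, 14) [408.3, 337.7, 19.1, 35.6, 50.3]
[ 0.72059439 -0.22094053  0.06      ]
[0.71376137 0.23104503 0.06      ]
```

View pics/big0.png

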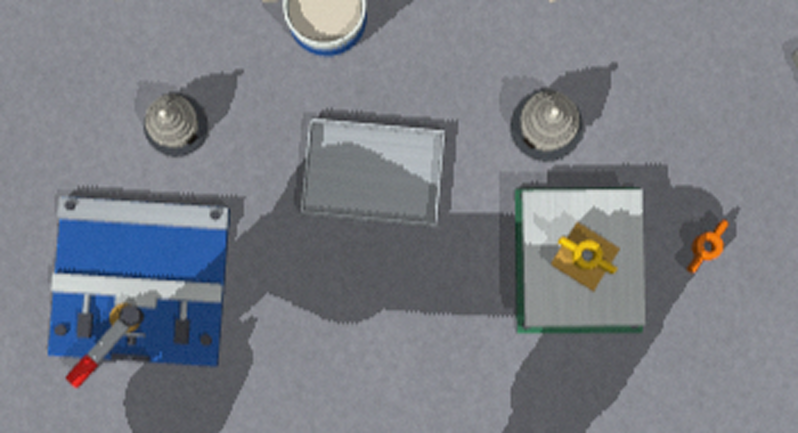

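```bash
R="x"; python3 -m handwheel '30 -26 5 0 0 -57 1;30 -26 5 0 0 -57 1;30 -26 5 0 0 -57 1;30 -26 5 0 0 -57 1;30 -26 5 0 0 -57 1;30 -26 5 0 0 -57 1;30 -26 5 0 0 -57 1;30 -26 5 0 0 -57 1'; python3 -m handwheel '2 0 0 0 0 -15 1;2 0 0 0 0 -15 1;2 0 0 0 0 -15 1;2 0 0 0 0 -15 1;2 0 0 0 0 -15 1;2 0 0 0 0 -15 1'
python3 - <<'E'
from h import *
im=shot('wrist','w1.png'); s=status.observe(); print(im['xyz'],np.round(im['orientation'],3).tolist(),im['vertical_fov'],s['position'],np.round(s['tool_rot'],3).tolist(),s['q'])
E
```

```text
time_s: 0.77
position: [0.4431, 0.297, 0.273]
tool_rot: [[-0.211, 0.977, -0.001], [0.977, 0.211, -0.0], [-0.0, -0.001, -1.0]]
ft_force: [0.2, 1.0, 0.6]
grip_width: 0.0854
gripper_force: 0.0
time_s: 1.27
position: [0.4614, 0.2991, 0.2731]
tool_rot: [[0.039, 0.999, -0.0], [0.999, -0.039, -0.0], [-0.0, -0.0, -1.0]]
ft_force: [0.5, -0.1, -0.2]
grip_width: 0.0854
gripper_force: 0.0
[0.46442403 0.37021353 0.41578365] [[0.999, -0.038, -0.012], [-0.039, -0.96, -0.276], [-0.001, 0.276, -0.961]] 64.81248146983953 [0.46140474 0.29912488 0.2731027 ] [[0.04, 0.999, 0.0], [0.999, -0.04, -0.0], [-0.0, 0.0, -1.0]] [ 2.06179766e+01  2.03114265e+01  6.97212877e+01 -2.50166989e-03
  8.99666056e+01  2.28901072e+01]
```

View pics/w1.png

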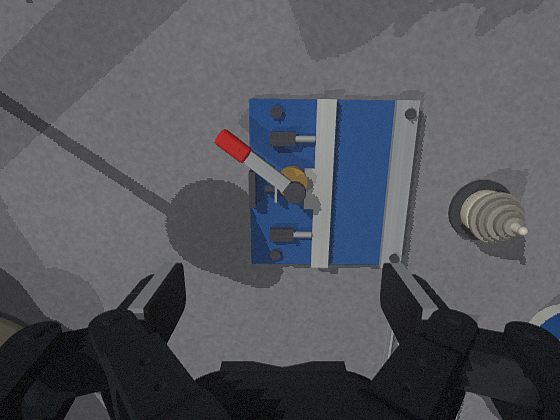

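The wrist view shows the vise sharply: jaw at columns 315–335, bed 337–385, fence 390–415, lever grip (232,145), pivot (294,188), house at (490,215). I'll measure the vise, houses and tray from these views.

```bash
python3 - <<'E'
from h import *
im=load('w1')
m,b=blobs(im,(105,140,40),(125,255,255),500)
for c in b[:3]: print(cv2.boundingRect(c),cv2.contourArea(c))
# bed between jaw and fence: left/right edges per row
c=max(b,key=lambda c:cv2.boundingRect(c)[0]); M=np.zeros_like(m); cv2.drawContours(M,[c],-1,255,-1)
L=[];Rr=[]
for v in range(112,255,4):
    u=np.where(M[v,300:]>0)[0]+300
    u=u[u>325]
    if len(u)<10: continue
    L.append(on(im,u.min()-.5,v,.020)[:2]);Rr.append(on(im,u.max()+.5,v,.012)[:2])
for n,P in (('jaw',L),('fence',Rr)):
    P=np.array(P); k=np.polyfit(P[:,1],P[:,0],1); print(n,'x at y=.27',np.polyval(k,.27),'yaw',-np.degrees(np.arctan(k[0])),'res',np.std(P[:,0]-np.polyval(k,P[:,1])))
P=np.argwhere(M>0); vt,vb=P[:,0].min(),P[:,0].max(); print('ends',on(im,360,vt,.012),on(im,360,vb,.012))
m,b=blobs(im,(0,150,60),(5,255,255),50)
for c in b[:2]: print('red',rect(im,c,.046),cv2.boundingRect(c))
print('pivot',on(im,294,188,.05))
t=load('top0')
hsv=cv2.cvtColor(t['color'],cv2.COLOR_RGB2HSV); print('wrist dark disc a/b')
for n,box in(('trA',(322,132,40,42)),('trB',(160,134,40,40))): 
    print(n,on(t,box[0]+box[2]/2,box[1]+box[3]/2,.05))
# tray corners, top rim from big0: px -> orig
for u,v in [(310,117),(444,128),(438,224),(301,212)]: print('tray',on(t,100+u/2.28,100+v/2.28,.02)[:2])
E
```

```text
(329, 100, 66, 165) 8498.0
(249, 99, 68, 72) 3542.0
(251, 190, 62, 74) 3118.0
jaw x at y=.27 0.521316032521505 yaw -2.411386476264944 res 0.0007881040442373688
fence x at y=.27 0.588815617399139 yaw -3.011093694192319 res 0.0003749504963434955
ends [0.55450919 0.38173112 0.012     ] [0.55975521 0.17337445 0.012     ]
red [407.7, 338.5, 19.9, 38.7, 50.1] (215, 129, 36, 34)
pivot [0.47389665 0.28886711 0.05      ]
wrist dark disc a/b
trA [ 0.71990341 -0.22764929  0.05      ]
trB [0.71028923 0.22170363 0.05      ]
tray [0.72623128 0.06880483]
tray [ 0.7149264 -0.0978052]
tray [ 0.59505574 -0.09204875]
tray [0.60726393 0.07726195]
```

```bash
python3 -m handwheel '3 -33 2 0 0 -28 1;3 -33 2 0 0 -28 1;3 -33 2 0 0 -28 1;3 -33 2 0 0 -28 1;3 -33 2 0 0 -28 1;3 -33 2 0 0 -28 1;3 -33 2 0 0 -28 1;3 -33 2 0 0 -28 1' >/dev/null; python3 -m handwheel '5 -31 -2 0 0 0 1;5 -31 -2 0 0 0 1;5 -31 -2 0 0 0 1;5 -31 -2 0 0 0 1;5 -31 -2 0 0 0 1;5 -31 -2 0 0 0 1;5 -31 -2 0 0 0 1;5 -31 -2 0 0 0 1'
python3 - <<'E'
from h import *
im=shot('wrist','w2.png'); print(im['xyz'],status.observe()['q'])
m,b=blobs(im,(22,150,100),(32,255,255),60)
for c in b[:4]: print('yellow',cv2.boundingRect(c),rect(im,c,.0935),rect(im,c,.0995))
m,b=blobs(im,(12,60,50),(24,255,255),60)
for c in b[:4]: print('brass',cv2.boundingRect(c),rect(im,c,.0715))
E
```

```text
time_s: 2.65
position: [0.5418, -0.3448, 0.2719]
tool_rot: [[0.507, 0.862, -0.001], [0.862, -0.507, -0.0], [-0.0, -0.001, -1.0]]
ft_force: [-0.6, 0.3, -0.3]
grip_width: 0.0855
gripper_force: 0.0
[ 0.57787808 -0.28339904  0.41455531] [-4.31495191e+01  3.05539202e+01  5.32098365e+01 -7.03195120e-02
  9.63005696e+01 -1.25670506e+01]
yellow (231, 66, 36, 84) [551.8, -263.7, 70.3, 32.5, 81.0] [552.2, -264.1, 69.0, 31.9, 81.0]
brass (220, 65, 63, 86) [552.8, -263.9, 80.8, 60.3, 58.6]
brass (305, 199, 62, 32) [572.1, -404.2, 30.4, 64.3, 33.4]
```

View pics/w2.png

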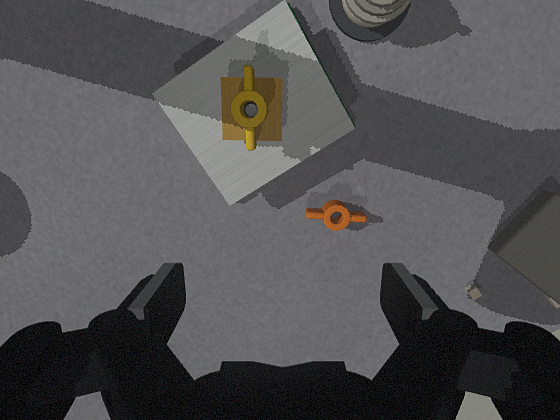

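The wrist view shows the nut hub at (248,108) with its wings vertical (67–149), the washer square spanning (221–282, 77–140), and the plate corners at (154,95), (232,205), (354,127). The orange decoy lies at (336,216).

```bash
python3 - <<'E'
from h import *
im=load('w2')
print('nut',on(im,248.5,108,.0995),on(im,250,109,.085),'wings',on(im,249,67,.09)[:2]-on(im,251,149,.09)[:2])
print('washer',on(im,251.5,108.5,.0715))
for n in 'LR': pass
C=[on(im,*p,.0475)[:2] for p in [(290,1),(154,95),(232,205),(354,127)]]
C=np.array(C);print('plate',C.mean(0),C)
d=C[0]-C[1];print(np.degrees(np.arctan2(d[1],d[0])),np.linalg.norm(C-np.roll(C,1,0),axis=1))
d=C[3]-C[2];print(np.degrees(np.arctan2(d[1],d[0])))
E
```

```text
nut [ 0.55300805 -0.26347022  0.0995    ] [ 0.55261123 -0.26405267  0.085     ] wings [0.03752519 0.06347517]
washer [ 0.55311188 -0.26361283  0.0715    ]
plate [ 0.55487612 -0.26755154] [[ 0.63711742 -0.19596693]
 [ 0.47023743 -0.19868549]
 [ 0.47568366 -0.34107893]
 [ 0.63646597 -0.3344748 ]]
0.9332964152376669 [0.13850941 0.16690213 0.14249755 0.16091789]
2.352098963101738
```

```bash
python3 -m handwheel '1.1 8.1 -13 0 0 0 1;1.1 8.1 -13 0 0 0 1;1.1 8.1 -13 0 0 0 1;1.1 8.1 -13 0 0 0 1;1.1 8.1 -13 0 0 0 1;1.1 8.1 -13 0 0 0 1'
```

```text
time_s: 3.2
position: [0.5531, -0.2594, 0.1429]
tool_rot: [[0.504, 0.864, -0.001], [0.864, -0.504, 0.001], [-0.0, -0.001, -1.0]]
ft_force: [0.6, -0.3, 1.0]
grip_width: 0.0857
gripper_force: 0.0
```

```bash
python3 -m handwheel '0 -0.45 0 0 0 0 1;0 -0.45 0 0 0 0 1;0 -0.45 -6.5 0 0 0 1;0 -0.45 -6.5 0 0 0 1;0 -0.45 -6.5 0 0 0 1;0 -0.45 -6.5 0 0 0 1;0 -0.45 -6.5 0 0 0 1' 50; python3 -m handwheel '0 0 0 0 0 0 0.2;0 0 0 0 0 0 0.2;0 0 0 0 0 0 0.2;0 0 0 0 0 0 0.2;0 0 0 0 0 0 0.2;0 0 0 0 0 0 0.2;0 0 0 0 0 0 0.2;0 0 0 0 0 0 0.2' 50
```

```text
time_s: 3.78
position: [0.554, -0.266, 0.0803]
tool_rot: [[0.507, 0.862, 0.003], [0.862, -0.507, -0.002], [-0.0, 0.004, -1.0]]
ft_force: [-0.6, 0.9, -0.1]
grip_width: 0.0856
gripper_force: 0.0
time_s: 4.45
position: [0.5532, -0.2649, 0.0787]
tool_rot: [[0.507, 0.862, 0.001], [0.862, -0.507, -0.001], [-0.0, 0.001, -1.0]]
ft_force: [-0.9, 0.3, 5.8]
grip_width: 0.0314
gripper_force: 50.0
```

```bash
python3 -m handwheel '0 0 3 0 0 0 0.2;0 0 6 0 0 0 0.2;0 0 9 0 0 0 0.2;0 0 12 0 0 0 0.2;3 9 12 0 0 -20 0.2;5 13 12 0 0 -27 0.2;6 17 12 0 0 -34 0.2;6 17 12 0 0 -34 0.2';python3 -m handwheel '5 12 0 0 0 -29.5 0.2;5 12 0 0 0 -29.5 0.2;5 12 0 0 0 -29.5 0.2;5 12 0 0 0 -29.5 0.2;5 12 0 0 0 -29.5 0.2;5 12 0 0 0 -29.5 0.2;5 12 0 0 0 -29.5 0.2'; python3 - <<'E'
from h import *
im=shot('wrist','w3.png'); shot('top','t3.png'); print(status.observe()['q'],status.observe()['position'])
E
```

```text
time_s: 5.12
position: [0.6061, -0.1143, 0.1977]
tool_rot: [[0.848, 0.53, -0.001], [0.53, -0.848, 0.0], [-0.0, -0.001, -1.0]]
ft_force: [0.8, 0.4, -1.4]
grip_width: 0.0316
gripper_force: 51.9
time_s: 5.7
position: [0.6558, 0.0041, 0.1975]
tool_rot: [[0.999, 0.052, -0.001], [0.052, -0.999, 0.0], [-0.001, -0.0, -1.0]]
ft_force: [0.4, -0.6, -1.6]
grip_width: 0.0312
gripper_force: 51.9
[-1.00141387e+01  3.39573671e+01  5.88817487e+01 -3.22585593e-03
  8.71816683e+01  7.70802270e+01] [0.65578556 0.00350357 0.19785018]
```

View pics/w3.png

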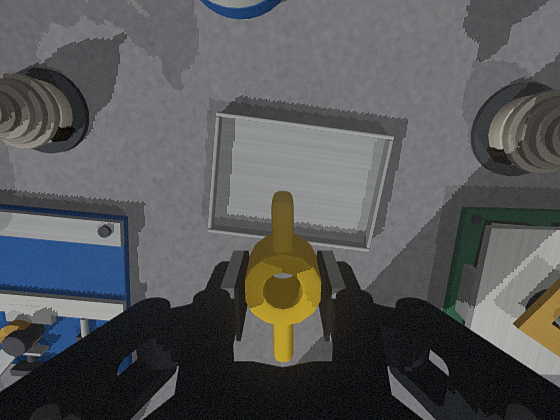

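The nut is held squarely at (283,280), and the tray rim corners are at (218,113), (393,136), (368,250) and (209,231).

```bash
python3 - <<'E'
from h import *
im=load('w3')
C=np.array([on(im,*p,.02)[:2] for p in [(218,113),(393,136),(368,250),(209,231)]]);print(C,C.mean(0),np.linalg.norm(C-np.roll(C,1,0),axis=1))
for a,b in((1,0),(2,3)):
    d=C[b]-C[a];print(np.degrees(np.arctan2(d[1],d[0]))-90)
c=C.mean(0); t=np.radians(-4.5); R=np.array([[np.cos(t),-np.sin(t)],[np.sin(t),np.cos(t)]])
print('nut',c+R@[0,.036],'washer',c+R@[0,-.044])
E
```

```text
[[ 0.7230785   0.06875219]
 [ 0.71066266 -0.09673365]
 [ 0.59338241 -0.08748352]
 [ 0.60589812  0.0783133 ]] [ 0.65825542 -0.00928792] [0.1175698  0.16595094 0.11764447 0.16626854]
-4.290670138246114
-4.3169672677973665
nut [0.66107995 0.0266011 ] washer [ 0.65480322 -0.05315228]
```

```bash
python3 -m handwheel '0.6 2.25 0 0 0 -7.1 0.2;0.6 2.25 -4 0 0 -7.1 0.2;0.6 2.25 -8 0 0 -7.1 0.2;0.6 2.25 -12 0 0 -7.1 0.2;0.6 2.25 -15.5 0 0 -7.1 0.2;0.6 2.25 -17.5 0 0 -7.1 0.2;0.6 2.25 -18.5 0 0 -7.1 0.2;0.6 2.25 -18.5 0 0 -7.1 0.2'; python3 -m handwheel '0 0 0 0 0 0 0.2;0 0 0 0 0 0 0.2'
```

```text
time_s: 6.47
position: [0.6615, 0.026, 0.0127]
tool_rot: [[0.997, -0.074, -0.002], [-0.074, -0.997, 0.0], [-0.002, -0.0, -1.0]]
ft_force: [0.5, -0.1, -1.2]
grip_width: 0.0317
gripper_force: 52.5
time_s: 6.63
position: [0.6625, 0.0261, 0.0139]
tool_rot: [[0.997, -0.074, 0.002], [-0.074, -0.997, -0.0], [0.002, 0.0, -1.0]]
ft_force: [0.0, 1.0, -1.3]
grip_width: 0.0313
gripper_force: 52.5
```

```bash
python3 -m handwheel '0 0 -0.3 0 0 0 0.2;0 0 -0.3 0 0 0 0.2;0 0 -0.3 0 0 0 0.53;0 0 -0.3 0 0 0 0.53;0 0 -0.3 0 0 0 0.53;0 0 -0.3 0 0 0 0.53;0 0 -0.3 0 0 0 0.53';  python3 -m handwheel '0 0 4 0 0 0 0.53;0 0 8 0 0 0 0.53;0 0 12 0 0 7 0.53;0 0 15 0 0 14 1;-2 -4 15 0 0 21 1;-4 -8 15 0 0 28 1;-6 -12 15 0 0 35 1;-6 -12 15 0 0 35 1'; python3 -m handwheel '-5 -16 -2 0 0 28 1;-5 -16 -2 0 0 28 1;-5 -16 -2 0 0 28 1;-5 -16 -2 0 0 28 1;-5 -16 -2 0 0 28 1;-5 -16 -2 0 0 28 1'; python3 - <<'E'
from h import *
im=shot('wrist','w4.png'); t=shot('top','t4.png'); print(status.observe()['position'])
m,b=blobs(im,(12,60,50),(24,255,255),200)
for c in b[:4]: print('brass',cv2.boundingRect(c),rect(im,c,.0715))
m,b=blobs(t,(22,150,120),(32,255,255),15)
for c in b[:3]: print('yellow',rect(t,c,.03))
A=np.hstack([im['color'][:, :400],t['color'][110:290,100:450].repeat(1,0).copy().tolist() and cv2.resize(t['color'][110:290,200:400],(400,420))])
cv2.imwrite('pics/m4.png',cv2.cvtColor(A,cv2.COLOR_RGB2BGR))
E
```

```text
time_s: 7.22
position: [0.6619, 0.0267, 0.0099]
tool_rot: [[0.997, -0.073, -0.0], [-0.073, -0.997, 0.0], [-0.0, -0.0, -1.0]]
ft_force: [0.1, 0.3, 1.1]
grip_width: 0.0455
gripper_force: 0.0
time_s: 7.88
position: [0.6, -0.0973, 0.1602]
tool_rot: [[0.857, 0.515, -0.001], [0.515, -0.857, -0.001], [-0.001, 0.001, -1.0]]
ft_force: [0.5, -0.0, -0.1]
grip_width: 0.0852
gripper_force: 0.0
time_s: 8.38
position: [0.5507, -0.2563, 0.1394]
tool_rot: [[0.521, 0.853, -0.001], [0.853, -0.521, 0.0], [-0.0, -0.001, -1.0]]
ft_force: [0.4, -0.1, 0.4]
grip_width: 0.0851
gripper_force: 0.0
[ 0.55191564 -0.25323696  0.13995752]
brass (246, 186, 93, 87) [553.1, -263.6, 61.6, 60.2, 58.6]
brass (353, 314, 47, 44) [562.2, -370.2, 37.7, 27.9, 86.1]
yellow [661.9, 27.2, 70.8, 28.1, 1.1]
```

View pics/m4.png

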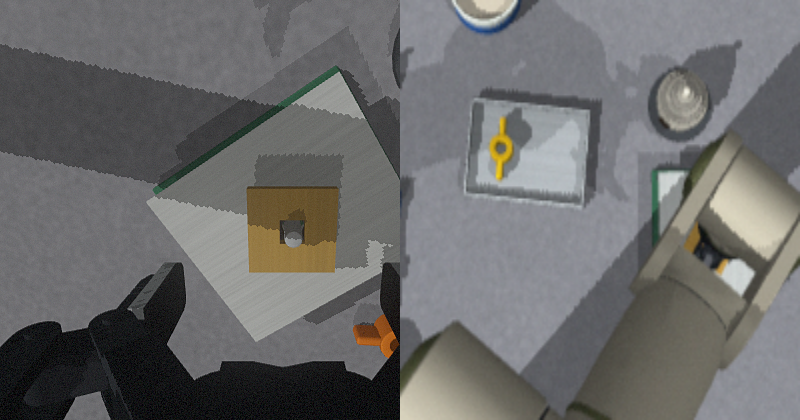

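The left half shows the washer at (293,229) on the stud; the right half shows the nut lying in the tray.

```bash
python3 -m handwheel '0.1 -1.05 0 0 0 0 1;0.1 -1.05 0 0 0 0 1;0.1 -1.05 -4 0 0 0 1;0.1 -1.05 -7 0 0 0 1;0.1 -1.05 -8.9 0 0 0 1;0.1 -1.05 -8.9 0 0 0 1;0.1 -1.05 -8.9 0 0 0 1' 40; python3 -m handwheel '0 0 0 0 0 0 0.5;0 0 0 0 0 0 0.5;0 0 0 0 0 0 0.5;0 0 0 0 0 0 0.5;0 0 0 0 0 0 0.5;0 0 0 0 0 0 0.5' 40
```

```text
time_s: 9.07
position: [0.5533, -0.2633, 0.0509]
tool_rot: [[0.518, 0.856, -0.001], [0.856, -0.518, 0.001], [0.0, -0.001, -1.0]]
ft_force: [0.1, 0.1, 0.2]
grip_width: 0.0854
gripper_force: 0.0
time_s: 9.57
position: [0.5538, -0.2642, 0.053]
tool_rot: [[0.518, 0.855, 0.003], [0.855, -0.518, -0.002], [-0.0, 0.004, -1.0]]
ft_force: [0.8, 1.2, 6.8]
grip_width: 0.0587
gripper_force: 42.8
```

```bash
python3 -m handwheel '0 0 2 0 0 0 0.5;0 0 5 0 0 0 0.5;0 0 9 0 0 0 0.5;0 0 12 0 0 0 0.5;3 6 12 0 0 7 0.5;5 10 12 0 0 14 0.5;6 12 12 0 0 21 0.5;6 12 12 0 0 21 0.5';python3 -m handwheel '4.2 9 0 0 0 6 0.5;4.2 9 0 0 0 6 0.5;4.2 9 0 0 0 6 0.5;4.2 9 0 0 0 6 0.5;4.2 9 0 0 0 6 0.5;4.2 9 0 0 0 6 0.5'; python3 - <<'E'
from h import *
t=shot('top','t5.png'); im=shot('wrist','w5.png'); print(status.observe()['q'],status.observe()['position'],status.observe()['grip_width'])
m,b=blobs(t,(22,150,120),(32,255,255),15)
for c in b[:3]: print('yellow',rect(t,c,.03))
E
```

```text
time_s: 10.23
position: [0.6147, -0.1386, 0.172]
tool_rot: [[0.167, 0.986, 0.002], [0.986, -0.167, 0.001], [0.001, 0.002, -1.0]]
ft_force: [0.6, 0.4, -1.1]
grip_width: 0.0587
gripper_force: 44.2
time_s: 10.73
position: [0.6546, -0.0549, 0.1712]
tool_rot: [[0.075, 0.997, -0.0], [0.997, -0.075, -0.0], [-0.0, 0.0, -1.0]]
ft_force: [-0.5, -0.2, -1.1]
grip_width: 0.0588
gripper_force: 44.2
[-1.51285594e+01  3.51061322e+01  6.11774901e+01 -1.40651215e-02
  8.37074429e+01 -1.07973760e+01] [ 0.65459057 -0.05531883  0.17121884] 0.05876379058373597
yellow [662.0, 16.0, 11.6, 24.1, 72.8]
```

View pics/w5.png

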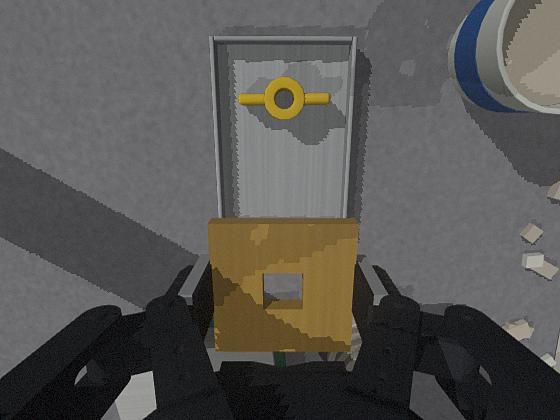

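The washer hangs level at (283,285), square to the tray (rims at columns 211 and 356), and the nut is at (285,98).

```bash
python3 -m handwheel '0.1 0.1 -4 0 0 0 0.5;0.1 0.1 -8 0 0 0 0.5;0.1 0.1 -12 0 0 0 0.5;0.1 0.1 -14.5 0 0 0 0.5;0.1 0.1 -16 0 0 0 0.5;0.1 0.1 -16.8 0 0 0 0.5;0.1 0.1 -16.8 0 0 0 0.5'; python3 -m handwheel '0 0 0 0 0 0 0.75;0 0 0 0 0 0 0.75;0 0 0 0 0 0 0.75;0 0 0 0 0 0 0.75;0 0 0.5 0 0 0 0.8;0 0 4 0 0 0 0.8;0 0 8 0 0 0 0.8;0 0 12 0 0 0 0.8'
python3 - <<'E'
from h import *
t=shot('top','t6.png'); im=shot('wrist','w6.png')
m,b=blobs(im,(12,60,50),(32,255,255),200)
for c in b[:4]: print('brass/yellow',cv2.boundingRect(c),rect(im,c,.012),cv2.contourArea(c))
E
```

```text
time_s: 11.42
position: [0.6551, -0.0537, 0.0015]
tool_rot: [[0.075, 0.997, -0.003], [0.997, -0.075, 0.001], [0.0, -0.003, -1.0]]
ft_force: [-0.0, -0.1, -0.9]
grip_width: 0.0588
gripper_force: 44.1
time_s: 12.08
position: [0.6556, -0.0527, 0.1248]
tool_rot: [[0.073, 0.997, -0.001], [0.997, -0.073, 0.0], [0.0, -0.001, -1.0]]
ft_force: [0.3, 0.5, -0.2]
grip_width: 0.0683
gripper_force: 0.0
brass/yellow (240, 167, 75, 71) [656.1, -53.9, 60.2, 60.2, 85.6] 5017.0
brass/yellow (224, 74, 106, 50) [662.0, 28.0, 36.1, 75.9, 64.6] 2544.5
```

```bash
python3 -m handwheel '-1 -2 4 0 0 0 1;-10.2 -22 5 0 0 5 1;-10.2 -22 5 0 0 5 1;-10.2 -22 5 0 0 5 1;-10.2 -22 5 0 0 5 1;-10.2 -22 5 0 0 5 1;-10.2 -22 5 0 0 5 1;-10.2 -22 5 0 0 5 1'; python3 -m handwheel '0 0 0 0 0 0 1;0 0 0 0 0 0 1'; python3 - <<'E'
from h import *
im=shot('wrist','w7.png'); print(status.observe()['position'],im['xyz'])
E
```

```text
time_s: 12.85
position: [0.5526, -0.2761, 0.1734]
tool_rot: [[-0.009, 1.0, 0.0], [1.0, 0.009, -0.001], [-0.001, 0.0, -1.0]]
ft_force: [0.3, -0.4, -0.4]
grip_width: 0.0852
gripper_force: 0.0
time_s: 13.02
position: [0.5544, -0.2717, 0.173]
tool_rot: [[-0.015, 1.0, 0.0], [1.0, 0.015, 0.0], [0.0, 0.0, -1.0]]
ft_force: [-0.4, -0.1, 0.3]
grip_width: 0.0854
gripper_force: 0.0
[ 0.55455749 -0.27142748  0.1729573 ] [ 0.55366291 -0.20062501  0.31573843]
```

View pics/w7.png

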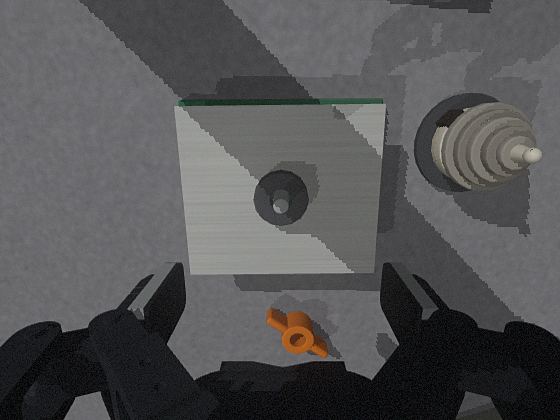

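The plate is at (280,190), its hub at (281,197), near square to the tool; house A is clear at (485,145).

```bash
python3 - <<'E'
from h import *
im=load('w7'); print(on(im,281,197,.0635),[on(im,*p,.0475)[:2].round(4) for p in [(175,106),(386,102),(375,272),(190,274)]])
E
python3 -m handwheel '0 0.75 -2 0 0 0 1;0 0.75 -4 0 0 0 1;0 0.75 -8 0 0 0 1;0 0.75 -11 0 0 0 1;0 0.75 -12.2 0 0 0 1;0 0.75 -12.2 0 0 0 1;0 0.75 -12.2 0 0 0 1;0 0.75 -12.2 0 0 0 1' 80
```

```text
[ 0.55321489 -0.26353404  0.0635    ] [array([ 0.4701, -0.1961]), array([ 0.6333, -0.1908]), array([ 0.638 , -0.3352]), array([ 0.4727, -0.3396])]
time_s: 13.73
position: [0.555, -0.2651, 0.0524]
tool_rot: [[-0.015, 1.0, 0.002], [1.0, 0.015, -0.001], [-0.001, 0.002, -1.0]]
ft_force: [0.5, 0.1, 1.4]
grip_width: 0.0852
gripper_force: 0.0
```

```bash
python3 -m handwheel '-0.15 0.1 -0.1 0 0 0 0.3;-0.15 0.1 -0.1 0 0 0 0.3;-0.15 0.1 -0.1 0 0 0 0.3;-0.15 0.1 -0.1 0 0 0 0.3;-0.15 0.1 -0.1 0 0 0 0.3;-0.15 0.1 -0.1 0 0 0 0.3;-0.15 0.1 -0.1 0 0 0 0.3;-0.15 0.1 -0.1 0 0 0 0.3' 90; python3 -m handwheel '0 0 1 0 0 0 0.3;0 0 3 0 0 0 0.3;0 0 5 0 0 0 0.3;0 0 8 0 0 0 0.3;0 0 10 0 0 0 0.3;0 0 10 0 0 0 0.3'
```

```text
time_s: 14.4
position: [0.5529, -0.2645, 0.0513]
tool_rot: [[-0.014, 1.0, 0.002], [1.0, 0.014, -0.001], [-0.001, 0.002, -1.0]]
ft_force: [-0.9, 2.1, 7.1]
grip_width: 0.04
gripper_force: 91.4
time_s: 14.9
position: [0.5537, -0.2652, 0.1544]
tool_rot: [[-0.014, 1.0, 0.006], [1.0, 0.014, -0.004], [-0.004, 0.006, -1.0]]
ft_force: [0.8, -0.7, -4.8]
grip_width: 0.0401
gripper_force: 92.7
```

```bash
python3 -m handwheel '-2 3 1 0 0 0 0.3;-5 7 1 0 0 0 0.3;-7 11 1 0 0 0 0.3;-10 15 1 0 0 0 0.3;-12 19 1 0 0 0 0.3;-14 22 1 0 0 0 0.3;-14.4 22.5 1 0 0 0 0.3;-14.4 22.5 1 0 0 0 0.3'; python3 -m handwheel '0 0 -3 0 0 0 0.3;0 0 -6 0 0 0 0.3;0 0 -9 0 0 0 0.3;0 0 -12 0 0 0 0.3;0 0 -13.5 0 0 0 0.3;0 0 -14.3 0 0 0 0.3;0 0 -14.3 0 0 0 0.3;0 0 -14.3 0 0 0 0.3'
```

```text
time_s: 15.57
position: [0.4043, -0.0353, 0.1587]
tool_rot: [[-0.017, 1.0, -0.005], [1.0, 0.017, 0.003], [0.003, -0.005, -1.0]]
ft_force: [-0.2, 0.0, -5.6]
grip_width: 0.0395
gripper_force: 93.1
time_s: 16.23
position: [0.4081, -0.0394, 0.0165]
tool_rot: [[-0.013, 1.0, -0.002], [1.0, 0.013, 0.001], [0.001, -0.002, -1.0]]
ft_force: [-0.6, -0.1, -5.7]
grip_width: 0.0401
gripper_force: 93.3
```

```bash
python3 -m handwheel '0 0 -0.2 0 0 0 0.3;0 0 -0.25 0 0 0 0.3;0 0 -0.25 0 0 0 0.3'; python3 -m handwheel '0 0 0 0 0 0 0.75;0 0 0 0 0 0 0.75;0 0 0 0 0 0 0.75;0 0 0 0 0 0 0.9;0 0 0 0 0 0 0.9;0 0 4 0 0 0 1;0 0 8 0 0 0 1;0 0 12 0 0 0 1';python3 -m handwheel '5 -4 7 0 0 0 1;8 -8 7 0 0 0 1;11 -12 7 0 0 0 1;13 -16 7 0 0 0 1;14 -20 7 0 0 0 1;14.4 -24 7 0 0 0 1;14.4 -25 7 0 0 0 1;14.4 -25 7 0 0 0 1';python3 -m handwheel '0 0 0 0 0 0 1;0 0 0 0 0 0 1'; python3 - <<'E'
from h import *
im=shot('wrist','w8.png'); t=shot('top','t8.png'); print(status.observe()['position'])
A=np.hstack([im['color'][:,100:500],cv2.resize(t['color'][110:290,170:370],(400,420))])
cv2.imwrite('pics/m8.png',cv2.cvtColor(A,cv2.COLOR_RGB2BGR))
E
```

```text
time_s: 16.48
position: [0.4086, -0.0394, 0.0148]
tool_rot: [[-0.014, 1.0, 0.001], [1.0, 0.014, -0.0], [-0.0, 0.001, -1.0]]
ft_force: [-0.0, -0.0, -6.0]
grip_width: 0.0398
gripper_force: 93.3
time_s: 17.15
position: [0.4079, -0.0391, 0.1359]
tool_rot: [[-0.014, 1.0, -0.002], [1.0, 0.014, 0.001], [0.001, -0.002, -1.0]]
ft_force: [0.0, -0.4, 0.6]
grip_width: 0.0854
gripper_force: 0.0
time_s: 17.82
position: [0.5528, -0.2933, 0.204]
tool_rot: [[-0.012, 1.0, -0.0], [1.0, 0.012, -0.001], [-0.001, -0.0, -1.0]]
ft_force: [-0.3, -0.3, 0.6]
grip_width: 0.0853
gripper_force: 0.0
time_s: 17.98
position: [0.5522, -0.2902, 0.2037]
tool_rot: [[-0.012, 1.0, -0.001], [1.0, 0.012, 0.001], [0.001, -0.001, -1.0]]
ft_force: [-1.4, 0.4, -0.8]
grip_width: 0.0858
gripper_force: 0.0
[ 0.55223395 -0.28844372  0.20439123]
```

View pics/m8.png

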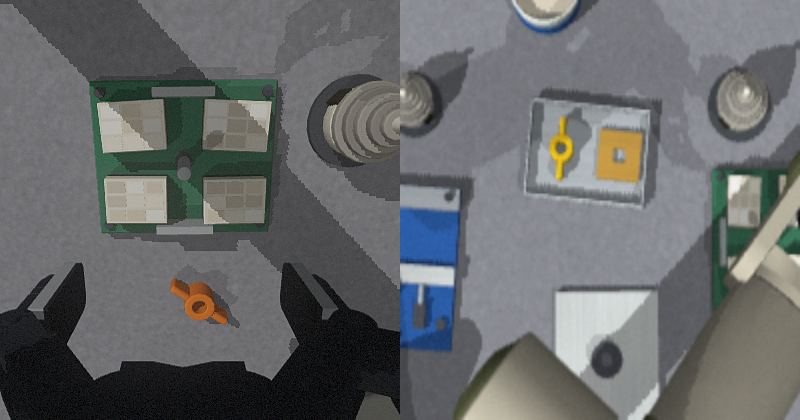

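Four plaques are present, at about (132,125), (237,125), (136,200) and (235,200) in the left half, all white face up. The plate lies flat on the bench, and both nut and washer are in the tray.

```bash
cat >> h.py <<'E'
def plaques(im,box,zt=.036,amin=400):
    c=im['color'].astype(int); m=((c[...,0]-c[...,2])>8)&(c.sum(2)>200)
    M=np.zeros(m.shape,np.uint8); x,y,w,h=box; M[y:y+h,x:x+w]=m[y:y+h,x:x+w]
    M=cv2.morphologyEx(M,cv2.MORPH_CLOSE,np.ones((5,5))); M=cv2.morphologyEx(M,cv2.MORPH_OPEN,np.ones((5,5)))
    cs,_=cv2.findContours(M,cv2.RETR_EXTERNAL,cv2.CHAIN_APPROX_NONE)
    out=[]
    for k in cs:
        if cv2.contourArea(k)<amin: continue
        r=rect(im,k,zt); out.append(r); print('plaque',cv2.boundingRect(k),r)
    return M,out
E
python3 - <<'E'
from h import *
im=load('w8')
M,o=plaques(im,(190,75,200,165))
v=im['color'].copy(); v[M==0]//=3
g=cv2.resize(v[70:240,180:390],None,fx=3,fy=3)
cv2.imwrite('pics/p8.png',cv2.cvtColor(g,cv2.COLOR_RGB2BGR))
E
```

```text
plaque (303, 176, 63, 48) [602.0, -299.0, 60.0, 46.5, 1.8]
plaque (204, 176, 63, 48) [506.9, -300.0, 59.5, 47.0, 0.7]
plaque (302, 99, 69, 53) [599.9, -228.8, 44.6, 60.2, 88.4]
plaque (197, 99, 70, 54) [505.8, -230.5, 60.1, 44.8, 4.0]
```

```bash
python3 -m handwheel '4.8 5.95 -4 0 0 -2.3 1;4.8 5.95 -8 0 0 -2.3 1;4.8 5.95 -12 0 0 -2.3 1;4.8 5.95 -12 0 0 -2.3 1;4.8 5.95 -12 0 0 -2.3 1' 60
```

```text
time_s: 18.5
position: [0.5986, -0.2258, 0.0793]
tool_rot: [[0.023, 1.0, -0.009], [1.0, -0.023, 0.006], [0.005, -0.009, -1.0]]
ft_force: [-0.4, -0.2, -1.2]
grip_width: 0.0853
gripper_force: 0.0
```

```bash
python3 -m handwheel '0 0 0 0 0 0 1;0 0 0 0 0 0 1'; python3 -m handwheel '0 0 -3 0 0 0 1;0 0 -5 0 0 0 1;0 0 -6 0 0 0 1;0 0 -6 0 0 0 1;0 0 -6 0 0 0 1'
```

```text
time_s: 18.67
position: [0.6011, -0.2302, 0.087]
tool_rot: [[0.026, 1.0, 0.003], [1.0, -0.026, -0.002], [-0.002, 0.003, -1.0]]
ft_force: [0.1, -0.2, -0.8]
grip_width: 0.0855
gripper_force: 0.0
time_s: 19.08
position: [0.601, -0.2306, 0.0262]
tool_rot: [[0.027, 1.0, 0.002], [1.0, -0.027, -0.001], [-0.001, 0.002, -1.0]]
ft_force: [-0.3, 0.3, 0.3]
grip_width: 0.0856
gripper_force: 0.0
```

```bash
python3 -m handwheel '-0.1 0.1 -0.55 0 0 0 1;-0.1 0.1 -0.55 0 0 0 1;-0.1 0.1 -0.55 0 0 0 0.5;-0.1 0.1 -0.55 0 0 0 0.5;-0.1 0.1 -0.55 0 0 0 0.5;-0.1 0.1 -0.55 0 0 0 0.5;-0.1 0.1 -0.55 0 0 0 0.5;-0.1 0.1 -0.55 0 0 0 0.5' 60; python3 -m handwheel '0 0 0 0 0 0 0.5;0 0 2 0 0 0 0.5;0 0 6 0 0 0 0.5;0 0 10 0 0 0 0.5;0 0 10 0 0 0 0.5';  python3 - <<'E'
from h import *
shot('wrist','w9.png')
E
```

```text
time_s: 19.75
position: [0.5999, -0.2291, 0.0201]
tool_rot: [[0.026, 1.0, 0.002], [1.0, -0.026, -0.001], [-0.001, 0.002, -1.0]]
ft_force: [0.0, 0.5, 6.4]
grip_width: 0.0583
gripper_force: 65.6
time_s: 20.17
position: [0.6022, -0.2304, 0.1272]
tool_rot: [[0.026, 1.0, 0.012], [1.0, -0.026, -0.007], [-0.007, 0.012, -1.0]]
ft_force: [0.7, -1.1, -0.2]
grip_width: 0.0581
gripper_force: 65.3
```

View pics/w9.png

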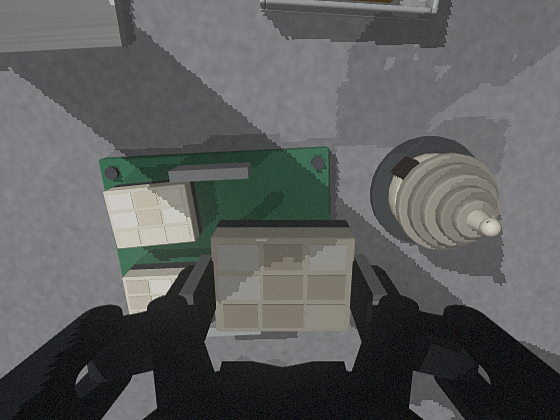

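The plaque is held level at (283,275), white face up.

```bash
python3 -m handwheel '-0.5 2 1 0 0 -1.5 0.5;-1 6 1 0 0 -1.5 0.5;-1.5 10 1 0 0 -1.5 0.5;-2 14 1 0 0 -1.5 0.5;-2 18 1 0 0 -1.5 0.5;-2 22 1 0 0 -1.5 0.5;-2.5 26 1 0 0 -1.5 0.5;-2.5 30 1 0 0 -1.5 0.5' >/dev/null; python3 -m handwheel '-0.5 4 -2 0 0 0 0.5;-1 8 -2 0 0 0 0.5;-1 12 -2 0 0 0 0.5;-1 16 -2 0 0 0 0.5;-1.5 20 -3 0 0 0 0.5;-1.5 24 -3 0 0 0 0.5;-1.5 27 -3 0 0 0 0.5;-1.5 28 -3 0 0 0 0.5'; python3 -m handwheel '0 0 0 0 0 0 0.5;0 0 0 0 0 0 0.5;0 0 0 0 0 0 0.5';  python3 - <<'E'
from h import *
im=shot('wrist','w10.png'); print(status.observe()['position'],im['xyz'])
E
```

```text
time_s: 21.55
position: [0.5578, 0.3551, 0.097]
tool_rot: [[0.049, 0.999, -0.002], [0.999, -0.049, 0.0], [-0.0, -0.002, -1.0]]
ft_force: [-1.0, 0.5, -1.4]
grip_width: 0.0581
gripper_force: 65.2
time_s: 21.8
position: [0.5595, 0.3496, 0.0983]
tool_rot: [[0.054, 0.999, -0.001], [0.999, -0.054, -0.001], [-0.001, -0.001, -1.0]]
ft_force: [-0.2, -0.1, -1.8]
grip_width: 0.0584
gripper_force: 65.2
[0.55967761 0.34952459 0.09867141] [0.56376466 0.42080084 0.24100354]
```

View pics/w10.png

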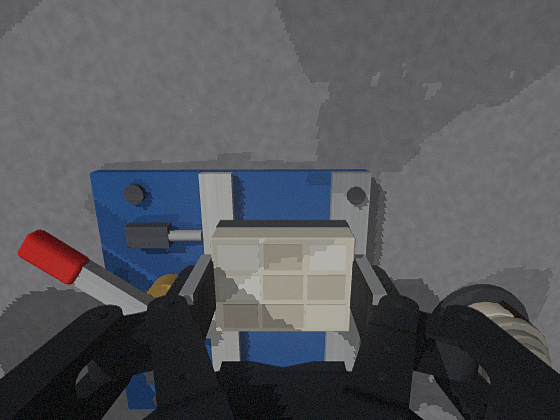

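The plaque at (283,275) hangs over the bed; the jaw's inner edge is at column 231 and the fence face at column 331 (row 195).

```bash
python3 - <<'E'
from h import *
im=load('w10')
print('jaw',on(im,232,195,.02),'fence foot',on(im,331,195,.012),'fence top',on(im,331,195,.02),'end',on(im,285,171,.012))
m,b=blobs(im,(105,140,30),(125,255,255),300)
for v in (180,190,200,210):
    u=np.where(m[v,225:345]>0)[0]+225; print(v,u.min(),u.max(),on(im,u.min()-.5,v,.02)[:2],on(im,u.max()+.5,v,.02)[:2])
E
```

```text
jaw [0.52573379 0.368743   0.02      ] fence foot [0.59474367 0.36306989 0.012     ] fence top [0.59366145 0.36508666 0.02      ] end [0.56294701 0.38202589 0.012     ]
180 233 330 [0.52708316 0.37915454] [0.59346586 0.37557538]
190 242 329 [0.53256725 0.37189972] [0.59268529 0.36866193]
200 235 329 [0.52711489 0.36511344] [0.59257992 0.36159166]
210 241 329 [0.53060863 0.35772214] [0.5924727  0.35439791]
```

```bash
python3 -m handwheel '-0.05 0 -2 0 0 0 0.5;-0.05 0 -4 0 0 0 0.5;-0.05 0 -6 0 0 0 0.5;-0.05 0 -7 0 0 0 0.5;-0.05 0 -7.6 0 0 0 0.5;-0.05 0 -7.6 0 0 0 0.5;-0.05 0 -7.6 0 0 0 0.5'; python3 -m handwheel '0 0 -0.15 0 0 0 0.5;0 0 -0.2 0 0 0 0.5;0 0 -0.2 0 0 0 0.5'
```

```text
time_s: 22.43
position: [0.5595, 0.3509, 0.0238]
tool_rot: [[0.053, 0.999, 0.001], [0.999, -0.053, 0.0], [0.0, 0.001, -1.0]]
ft_force: [0.4, 0.9, -1.0]
grip_width: 0.0583
gripper_force: 65.2
time_s: 22.68
position: [0.5592, 0.3513, 0.0216]
tool_rot: [[0.053, 0.999, 0.001], [0.999, -0.053, 0.0], [0.0, 0.001, -1.0]]
ft_force: [-0.6, 0.8, -1.7]
grip_width: 0.0583
gripper_force: 65.2
```

```bash
python3 -m handwheel '0 0 -0.15 0 0 0 0.5;0 0 -0.15 0 0 0 0.5;0 0 -0.15 0 0 0 0.86;0 0 -0.15 0 0 0 0.86;0 0 -0.15 0 0 0 0.86;0 0 1 0 0 0 0.86;0 0 5 0 0 0 0.86;0 0 9 0 0 0 1';python3 -m handwheel '0 0 4 0 0 0 1;0 -4 8 0 0 0 1;0 -8 9 0 0 0 1;0 -12 9 0 0 0 1;0 -16 9 0 0 0 1;0 -20 9 0 0 0 1;0 -24 9 0 0 0 1;0 -28 9 0 0 0 1' >/dev/null;python3 -m handwheel '0 -4 0 0 0 4 1;0 -8 0 0 0 4 1;0 -12 0 0 0 4 1;0 -16 0 0 0 4 1;0 -20 0 0 0 4 1;0 -24 0 0 0 4 1;0 -28 0 0 0 4 1;0 -32 0 0 0 4 1' >/dev/null; python3 -m handwheel '-0.7 -4 0 0 0 0 1;-0.7 -4 0 0 0 0 1;-0.7 -4 0 0 0 0 1;-0.7 -4 0 0 0 0 1'; python3 - <<'E'
from h import *
im=shot('wrist','w11.png'); t=shot('top','t11.png'); s=status.observe(); print(s['position'],s['tool_rot'][:2,1])
plaques(im,(150,75,260,185)); plaques(t,(120,185,80,50),amin=60)
m,b=blobs(t,(12,80,60),(32,255,255),15)
for c in b[:4]: print('tray things',rect(t,c,.02))
E
```

```text
time_s: 23.35
position: [0.5582, 0.3508, 0.1114]
tool_rot: [[0.053, 0.999, -0.003], [0.999, -0.053, -0.001], [-0.002, -0.003, -1.0]]
ft_force: [0.1, -0.2, 0.4]
grip_width: 0.0835
gripper_force: 0.0
time_s: 25.02
position: [0.5519, -0.2847, 0.2015]
tool_rot: [[-0.017, 1.0, 0.0], [1.0, 0.017, 0.0], [0.0, 0.0, -1.0]]
ft_force: [-0.5, -0.1, 0.5]
grip_width: 0.0855
gripper_force: 0.0
[ 0.55220233 -0.28382351  0.20155413] [0.99982597 0.01865149]
plaque (303, 182, 63, 48) [602.0, -298.7, 60.0, 47.0, 1.9]
plaque (204, 181, 63, 48) [506.7, -299.5, 59.4, 47.3, 0.5]
plaque (198, 105, 69, 53) [505.7, -230.6, 59.9, 44.8, 3.9]
plaque (126, 197, 17, 22) [560.4, 348.3, 58.7, 44.9, 0.9]
tray things [657.2, -54.7, 59.7, 60.6, 85.7]
tray things [345.5, 597.0, 100.0, 17.4, 74.6]
tray things [663.5, 26.3, 76.9, 31.1, 1.2]
tray things [480.7, 302.1, 10.2, 30.0, 54.7]
```

```bash
python3 -m handwheel '5 -1.4 -4 0 0 0.8 1;5 -1.4 -8 0 0 0.8 1;5 -1.4 -12 0 0 0.8 1;5 -1.4 -12 0 0 0.8 1;5 -1.4 -12 0 0 0.8 1;5 -1.4 -12 0 0 0.8 1;5 -1.4 -12 0 0 0.8 1' 60
```

```text
time_s: 25.7
position: [0.6029, -0.2989, 0.0834]
tool_rot: [[-0.032, 0.999, 0.003], [0.999, 0.032, -0.002], [-0.002, 0.003, -1.0]]
ft_force: [-0.7, -0.4, 0.1]
grip_width: 0.0853
gripper_force: 0.0
```

```bash
python3 -m handwheel '-0.1 0 -3 0 0 0 1;-0.1 0 -5 0 0 0 1;-0.1 0 -6 0 0 0 1;-0.1 0 -6.3 0 0 0 1;-0.1 0 -6.3 0 0 0 1;-0.1 0 -6.3 0 0 0 1'; python3 -m handwheel '0 0 0 0 0 0 0.5;0 0 0 0 0 0 0.5;0 0 0 0 0 0 0.5;0 0 0 0 0 0 0.5;0 0 0 0 0 0 0.5;0 0 0 0 0 0 0.5'; python3 -m handwheel '0 0 2 0 0 0 0.5;0 0 6 0 0 0 0.5;0 0 10 0 0 0 0.5;0 0 10.5 0 0 0 0.5;0 0 10.5 0 0 0 0.5'
```

```text
time_s: 26.2
position: [0.6017, -0.2995, 0.0199]
tool_rot: [[-0.031, 1.0, 0.002], [1.0, 0.031, -0.002], [-0.002, 0.002, -1.0]]
ft_force: [-0.5, -0.3, 0.1]
grip_width: 0.0853
gripper_force: 0.0
time_s: 26.7
position: [0.6016, -0.2995, 0.0196]
tool_rot: [[-0.031, 1.0, 0.002], [1.0, 0.031, -0.002], [-0.002, 0.002, -1.0]]
ft_force: [-0.6, 0.6, 7.5]
grip_width: 0.0584
gripper_force: 65.9
time_s: 27.12
position: [0.602, -0.2997, 0.1265]
tool_rot: [[-0.031, 0.999, 0.005], [1.0, 0.031, -0.004], [-0.004, 0.005, -1.0]]
ft_force: [-0.1, 0.5, -2.4]
grip_width: 0.0584
gripper_force: 65.3
```

```bash
python3 -m handwheel '-0.5 2 1 0 0 -4.8 0.5;-1 6 1 0 0 -4.8 0.5;-1.5 10 1 0 0 -4.8 0.5;-2 14 1 0 0 -4.8 0.5;-2 18 1 0 0 -4.8 0.5;-2 22 1 0 0 -4.8 0.5;-2.5 26 1 0 0 -4.8 0.5;-2.5 30 1 0 0 -4.8 0.5' >/dev/null; python3 -m handwheel '-0.5 4 -2 0 0 0 0.5;-1 8 -2 0 0 0 0.5;-1 12 -2 0 0 0 0.5;-1 16 -2 0 0 0 0.5;-1.5 20 -3 0 0 0 0.5;-2 24 -3 0 0 0 0.5;-2 28 -3 0 0 0 0.5;-2 30.1 -3 0 0 0 0.5' >/dev/null; python3 -m handwheel '0 0 0 0 0 0 0.5;0 0 0 0 0 0 0.5;0 0 0 0 0 0 0.5;0 0 0 0 0 0 0.5'
```

```text
time_s: 28.78
position: [0.5559, 0.3007, 0.1023]
tool_rot: [[0.054, 0.999, -0.001], [0.999, -0.054, -0.001], [-0.001, -0.001, -1.0]]
ft_force: [-0.1, -0.9, -1.3]
grip_width: 0.0584
gripper_force: 65.2
```

```bash
python3 -m handwheel '0.1 0.05 -2 0 0 0 0.5;0.1 0.05 -4 0 0 0 0.5;0.1 0.05 -6 0 0 0 0.5;0.1 0.05 -7.4 0 0 0 0.5;0.1 0.05 -7.9 0 0 0 0.5;0.1 0.05 -8.1 0 0 0 0.5;0.1 0.05 -8.1 0 0 0 0.5'; python3 -m handwheel '0 0 -0.05 0 0 0 0.5;0 0 -0.1 0 0 0 0.5;0 0 -0.1 0 0 0 0.5'
```

```text
time_s: 29.37
position: [0.5573, 0.3019, 0.0222]
tool_rot: [[0.054, 0.999, 0.0], [0.999, -0.054, 0.0], [0.0, 0.0, -1.0]]
ft_force: [0.3, 0.3, -1.7]
grip_width: 0.0584
gripper_force: 65.2
time_s: 29.62
position: [0.5573, 0.3025, 0.0217]
tool_rot: [[0.053, 0.999, 0.001], [0.999, -0.053, 0.0], [0.0, 0.001, -1.0]]
ft_force: [-0.6, -0.3, -2.2]
grip_width: 0.0584
gripper_force: 65.2
```

```bash
python3 -m handwheel '0 0 -0.17 0 0 0 0.5;0 0 -0.17 0 0 0 0.5;0 0 -0.17 0 0 0 0.86;0 0 -0.17 0 0 0 0.86;0 0 -0.17 0 0 0 0.86;0 0 1 0 0 0 0.86;0 0 5 0 0 0 0.86;0 0 9 0 0 0 1';python3 -m handwheel '0 0 4 0 0 0 1;0 -4 8 0 0 0 1;0 -8 9 0 0 0 1;0 -12 9 0 0 0 1;0 -16 9 0 0 0 1;0 -20 9 0 0 0 1;0 -24 9 0 0 0 1;0 -28 9 0 0 0 1' >/dev/null;python3 -m handwheel '0 -4 0 0 0 4 1;0 -8 0 0 0 4 1;0 -12 0 0 0 4 1;0 -16 0 0 0 4 1;0 -20 0 0 0 4 1;0 -24 0 0 0 4 1;0 -28 0 0 0 4 1;0 -31 0 0 0 4 1' >/dev/null; python3 -m handwheel '-0.7 0 0 0 0 0 1;-0.7 0 0 0 0 0 1;-0.7 0 0 0 0 0 1;-0.7 0 0 0 0 0 1'; python3 - <<'E'
from h import *
im=shot('wrist','w12.png'); t=shot('top','t12.png'); s=status.observe(); print(s['position'],s['tool_rot'][:2,1])
plaques(im,(150,75,260,185)); plaques(t,(120,185,80,50),amin=60)
m,b=blobs(t,(12,80,60),(32,255,255),15)
for c in b[:4]: print('tray things',rect(t,c,.02))
E
```

```text
time_s: 30.28
position: [0.5561, 0.3021, 0.1116]
tool_rot: [[0.053, 0.999, -0.003], [0.999, -0.053, -0.001], [-0.001, -0.003, -1.0]]
ft_force: [0.4, 0.7, 1.6]
grip_width: 0.0836
gripper_force: 0.0
time_s: 31.95
position: [0.5502, -0.2827, 0.2017]
tool_rot: [[-0.018, 1.0, 0.001], [1.0, 0.018, -0.0], [-0.0, 0.001, -1.0]]
ft_force: [0.6, -0.3, -0.8]
grip_width: 0.0856
gripper_force: 0.0
[ 0.55035278 -0.28262192  0.2014832 ] [0.99982469 0.01871838]
plaque (206, 184, 63, 47) [507.0, -299.8, 59.9, 46.3, 1.0]
plaque (200, 108, 69, 53) [505.6, -230.6, 59.9, 44.8, 3.9]
plaque (127, 196, 33, 24) [562.0, 323.7, 92.7, 60.5, 85.2]
tray things [657.2, -54.7, 59.7, 60.6, 85.7]
tray things [345.8, 596.5, 99.1, 17.5, 74.4]
tray things [663.5, 26.3, 76.9, 31.1, 1.2]
tray things [480.7, 302.1, 10.2, 30.0, 54.7]
```

```bash
python3 -m handwheel '-4.3 -1.75 -4 0 0 0 1;-4.3 -1.75 -8 0 0 0 1;-4.3 -1.75 -12 0 0 0 1;-4.3 -1.75 -12 0 0 0 1;-4.3 -1.75 -12 0 0 0 1;-4.3 -1.75 -12 0 0 0 1;-4.3 -1.75 -12 0 0 0 1' 60; python3 -m handwheel '0 0 -3 0 0 0 1;0 0 -5 0 0 0 1;0 0 -6 0 0 0 1;0 0 -6.3 0 0 0 1;0 0 -6.3 0 0 0 1;0 0 -6.3 0 0 0 1'
```

```text
time_s: 32.63
position: [0.5081, -0.3015, 0.0827]
tool_rot: [[-0.018, 1.0, 0.002], [1.0, 0.018, -0.002], [-0.002, 0.002, -1.0]]
ft_force: [-0.3, -1.1, 0.2]
grip_width: 0.0855
gripper_force: 0.0
time_s: 33.13
position: [0.5077, -0.3018, 0.0194]
tool_rot: [[-0.017, 1.0, 0.002], [1.0, 0.017, -0.002], [-0.002, 0.002, -1.0]]
ft_force: [-0.0, -0.8, 0.4]
grip_width: 0.0857
gripper_force: 0.0
```

```bash
python3 -m handwheel '0 0.15 0 0 0 0 1;0 0.15 0 0 0 0 0.5;0 0.15 0 0 0 0 0.5;0 0.15 0 0 0 0 0.5;0 0.15 0 0 0 0 0.5;0 0.15 0 0 0 0 0.5;0 0.15 0 0 0 0 0.5;0 0.15 0 0 0 0 0.5'; python3 -m handwheel '0 0 2 0 0 0 0.5;0 0 6 0 0 0 0.5;0 0 10 0 0 0 0.5;0 0 10.5 0 0 0 0.5;0 0 10.5 0 0 0 0.5'; python3 -m handwheel '0.5 2 1 0 0 -4 0.5;1 6 1 0 0 -4 0.5;1.5 10 1 0 0 -4 0.5;2 14 1 0 0 -4 0.5;2 18 1 0 0 -4 0.5;2 22 1 0 0 -4 0.5;2.5 26 1 0 0 -4 0.5;2.5 30 1 0 0 -4 0.5' >/dev/null; python3 -m handwheel '0.5 4 -2 0 0 0 0.5;1 8 -2 0 0 0 0.5;1 12 -2 0 0 0 0.5;1 16 -2 0 0 0 0.5;1.5 20 -3 0 0 0 0.5;2.1 24 -3 0 0 0 0.5;2.1 25.4 -3 0 0 0 0.5;2.1 25.4 -3 0 0 0 0.5' >/dev/null; python3 -m handwheel '0 0 0 0 0 0 0.5;0 0 0 0 0 0 0.5;0 0 0 0 0 0 0.5;0 0 0 0 0 0 0.5'
```

```text
time_s: 33.8
position: [0.5073, -0.2999, 0.0191]
tool_rot: [[-0.017, 1.0, 0.001], [1.0, 0.017, -0.001], [-0.001, 0.001, -1.0]]
ft_force: [-0.6, 1.2, 7.6]
grip_width: 0.0585
gripper_force: 65.2
time_s: 34.22
position: [0.5078, -0.3005, 0.1257]
tool_rot: [[-0.017, 1.0, 0.004], [1.0, 0.017, -0.004], [-0.004, 0.004, -1.0]]
ft_force: [0.3, -0.4, -1.7]
grip_width: 0.0581
gripper_force: 65.5
time_s: 35.88
position: [0.5531, 0.2529, 0.1029]
tool_rot: [[0.054, 0.999, -0.0], [0.999, -0.054, -0.0], [-0.0, -0.0, -1.0]]
ft_force: [-0.1, 0.8, -1.6]
grip_width: 0.0585
gripper_force: 65.4
```

```bash
python3 -m handwheel '0.1 0.05 -2 0 0 0 0.5;0.1 0.05 -4 0 0 0 0.5;0.1 0.05 -6 0 0 0 0.5;0.1 0.05 -7.4 0 0 0 0.5;0.1 0.05 -7.9 0 0 0 0.5;0.1 0.05 -8.2 0 0 0 0.5;0.1 0.05 -8.2 0 0 0 0.5;0.1 0.05 -8.2 0 0 0 0.5'; python3 -m handwheel '0 0 -0.1 0 0 0 0.5;0 0 -0.15 0 0 0 0.5;0 0 -0.15 0 0 0 0.5'
```

```text
time_s: 36.55
position: [0.5545, 0.2546, 0.0219]
tool_rot: [[0.053, 0.999, 0.001], [0.999, -0.053, 0.0], [0.0, 0.001, -1.0]]
ft_force: [0.2, 0.4, -1.0]
grip_width: 0.0582
gripper_force: 65.3
time_s: 36.8
position: [0.5541, 0.2548, 0.0199]
tool_rot: [[0.053, 0.999, 0.001], [0.999, -0.053, 0.0], [0.0, 0.001, -1.0]]
ft_force: [-0.7, -0.3, -1.3]
grip_width: 0.0582
gripper_force: 65.3
```

```bash
python3 -m handwheel '0 0 -0.1 0 0 0 0.5;0 0 -0.1 0 0 0 0.5;0 0 -0.1 0 0 0 0.86;0 0 -0.1 0 0 0 0.86;0 0 -0.1 0 0 0 0.86;0 0 1 0 0 0 0.86;0 0 5 0 0 0 0.86;0 0 9 0 0 0 1';python3 -m handwheel '0 0 4 0 0 0 1;0 -4 8 0 0 0 1;0 -8 9 0 0 0 1;0 -12 9 0 0 0 1;0 -16 9 0 0 0 1;0 -20 9 0 0 0 1;0 -24 9 0 0 0 1;0 -28 9 0 0 0 1' >/dev/null;python3 -m handwheel '0 -4 0 0 0 7 1;0 -8 0 0 0 7 1;0 -12 0 0 0 7 1;0 -16 0 0 0 7 1;0 -20 0 0 0 7 1;0 -23 0 0 0 7 1;0 -25 0 0 0 7 1;0 -25 0 0 0 7 1' >/dev/null; python3 -m handwheel '-0.7 0 0 0 0 0 1;-0.7 0 0 0 0 0 1;-0.7 0 0 0 0 0 1;-0.7 0 0 0 0 0 1'; python3 - <<'E'
from h import *
im=shot('wrist','w13.png'); t=shot('top','t13.png'); s=status.observe(); print(s['position'],s['tool_rot'][:2,1])
plaques(im,(150,75,260,185)); plaques(t,(120,185,80,50),amin=60)
m,b=blobs(t,(12,80,60),(32,255,255),15)
for c in b[:4]: print('tray things',rect(t,c,.02))
E
```

```text
time_s: 37.47
position: [0.5531, 0.2545, 0.11]
tool_rot: [[0.053, 0.999, -0.004], [0.999, -0.053, -0.001], [-0.001, -0.003, -1.0]]
ft_force: [0.6, 1.1, 0.9]
grip_width: 0.0833
gripper_force: 0.0
time_s: 39.13
position: [0.5471, -0.2703, 0.2]
tool_rot: [[-0.071, 0.997, 0.0], [0.997, 0.071, -0.0], [-0.0, 0.0, -1.0]]
ft_force: [0.8, 0.3, 0.2]
grip_width: 0.0852
gripper_force: 0.0
[ 0.54717556 -0.27067199  0.19980062] [0.99750447 0.07060264]
plaque (207, 121, 66, 50) [505.3, -230.7, 59.3, 44.2, 4.0]
plaque (127, 196, 50, 25) [559.7, 299.9, 140.9, 60.4, 84.6]
tray things [657.2, -54.7, 59.7, 60.6, 85.7]
tray things [345.6, 596.5, 99.1, 17.4, 74.9]
tray things [663.5, 26.3, 76.9, 31.1, 1.2]
tray things [480.0, 301.8, 11.6, 30.0, 60.7]
```

Three are in. Now the last plaque at (0.5055, −0.2305), yaw 4°.

```bash
python3 -m handwheel '-4.15 4.05 -4 0 0 0 1;-4.15 4.05 -8 0 0 0 1;-4.15 4.05 -11.8 0 0 0 1;-4.15 4.05 -11.8 0 0 0 1;-4.15 4.05 -11.8 0 0 0 1;-4.15 4.05 -11.8 0 0 0 1;-4.15 4.05 -11.8 0 0 0 1' 60; python3 -m handwheel '0 0 -3 0 0 0 1;0 0 -5 0 0 0 1;0 0 -6 0 0 0 1;0 0 -6.3 0 0 0 1;0 0 -6.3 0 0 0 1;0 0 -6.3 0 0 0 1'
```

```text
time_s: 39.82
position: [0.5065, -0.2316, 0.0831]
tool_rot: [[-0.07, 0.998, 0.002], [0.998, 0.07, -0.002], [-0.002, 0.002, -1.0]]
ft_force: [0.5, -0.1, 0.5]
grip_width: 0.0853
gripper_force: 0.0
time_s: 40.32
position: [0.5063, -0.2315, 0.0198]
tool_rot: [[-0.07, 0.998, 0.002], [0.998, 0.07, -0.001], [-0.002, 0.002, -1.0]]
ft_force: [1.1, -0.4, 0.9]
grip_width: 0.0849
gripper_force: 0.0
```

```bash
python3 -m handwheel '0 0.1 0 0 0 0 1;0 0.1 0 0 0 0 0.5;0 0.1 0 0 0 0 0.5;0 0.1 0 0 0 0 0.5;0 0.1 0 0 0 0 0.5;0 0.1 0 0 0 0 0.5;0 0.1 0 0 0 0 0.5;0 0.1 0 0 0 0 0.5'; python3 -m handwheel '0 0 2 0 0 0 0.5;0 0 6 0 0 0 0.5;0 0 10 0 0 0 0.5;0 0 10.5 0 0 0 0.5;0 0 10.5 0 0 0 0.5'; python3 -m handwheel '0.5 2 1 0 0 -7 0.5;1 6 1 0 0 -7 0.5;1.5 10 1 0 0 -7 0.5;2 14 1 0 0 -7 0.5;2 18 1 0 0 -7 0.5;2 22 1 0 0 -7 0.5;2.5 24 1 0 0 -7 0.5;2.5 24 1 0 0 -7 0.5' >/dev/null; python3 -m handwheel '0.5 4 -2 0 0 0 0.5;1 8 -2 0 0 0 0.5;1 12 -2 0 0 0 0.5;1 16 -2 0 0 0 0.5;1.5 19 -3 0 0 0 0.5;2.1 19.6 -3 0 0 0 0.5;2.1 19.6 -3 0 0 0 0.5;2.1 19.6 -3 0 0 0 0.5' >/dev/null; python3 -m handwheel '0 0 0 0 0 0 0.5;0 0 0 0 0 0 0.5;0 0 0 0 0 0 0.5'
```

```text
time_s: 40.98
position: [0.5058, -0.2301, 0.0195]
tool_rot: [[-0.07, 0.998, 0.001], [0.998, 0.07, -0.001], [-0.001, 0.001, -1.0]]
ft_force: [-1.2, 1.5, 8.2]
grip_width: 0.0584
gripper_force: 65.0
time_s: 41.4
position: [0.5063, -0.2305, 0.126]
tool_rot: [[-0.07, 0.998, 0.004], [0.998, 0.07, -0.003], [-0.004, 0.004, -1.0]]
ft_force: [-0.3, 0.2, -1.9]
grip_width: 0.0583
gripper_force: 65.6
time_s: 42.98
position: [0.5516, 0.2048, 0.1036]
tool_rot: [[0.054, 0.999, 0.0], [0.999, -0.054, -0.0], [-0.0, 0.0, -1.0]]
ft_force: [-0.1, -0.3, -1.6]
grip_width: 0.0582
gripper_force: 65.5
```

```bash
python3 -m handwheel '0 0.05 -2 0 0 0 0.5;0 0.05 -4 0 0 0 0.5;0 0.05 -6 0 0 0 0.5;0 0.05 -7.4 0 0 0 0.5;0 0.05 -7.9 0 0 0 0.5;0 0.05 -8.2 0 0 0 0.5;0 0.05 -8.2 0 0 0 0.5;0 0.05 -8.2 0 0 0 0.5'; python3 -m handwheel '0 0 -0.1 0 0 0 0.5;0 0 -0.2 0 0 0 0.5;0 0 -0.2 0 0 0 0.5'
```

```text
time_s: 43.65
position: [0.552, 0.2064, 0.0224]
tool_rot: [[0.053, 0.999, 0.001], [0.999, -0.053, 0.0], [0.0, 0.001, -1.0]]
ft_force: [0.3, 0.5, -1.9]
grip_width: 0.0584
gripper_force: 65.5
time_s: 43.9
position: [0.5516, 0.2065, 0.0198]
tool_rot: [[0.053, 0.999, 0.001], [0.999, -0.053, 0.0], [0.0, 0.001, -1.0]]
ft_force: [-0.5, 0.4, -1.7]
grip_width: 0.0583
gripper_force: 65.5
```

```bash
python3 -m handwheel '0 0 -0.1 0 0 0 0.5;0 0 -0.1 0 0 0 0.5;0 0 -0.1 0 0 0 0.86;0 0 -0.1 0 0 0 0.86;0 0 -0.1 0 0 0 0.86;0 0 1 0 0 0 0.86;0 0 5 0 0 0 0.86;0 0 9 0 0 0 1';python3 -m handwheel '0 0 4 0 0 0 1;-2 0 8 0 0 0 1;-5 0 12 0 0 0 0.5;-5 2 14 0 0 0 0;-5 2 14 0 0 0 0;-5 2 14 0 0 0 0;-5 2 14 0 0 0 0'; python3 - <<'E'
from h import *
im=shot('wrist','w14.png'); t=shot('top','t14.png'); s=status.observe(); print(s['position'],s['q'])
plaques(im,(250,20,250,380)); plaques(t,(120,185,80,50),amin=60)
m,b=blobs(im,(0,150,60),(5,255,255),50)
for c in b[:2]: print('red',rect(im,c,.046))
E
```

```text
time_s: 44.57
position: [0.5506, 0.2063, 0.11]
tool_rot: [[0.053, 0.999, -0.004], [0.999, -0.053, -0.001], [-0.001, -0.004, -1.0]]
ft_force: [0.8, 0.0, 1.3]
grip_width: 0.0832
gripper_force: 0.0
time_s: 45.15
position: [0.5012, 0.2264, 0.2491]
tool_rot: [[0.052, 0.999, -0.001], [0.999, -0.052, -0.0], [-0.0, -0.001, -1.0]]
ft_force: [0.1, -0.1, -0.7]
grip_width: 0.0254
gripper_force: 0.0
[0.50134222 0.22603767 0.24819043] [ 1.19350316e+01  2.12188691e+01  7.24268115e+01 -6.11654654e-03
  8.65066221e+01  1.49819402e+01]
plaque (444, 129, 56, 58) [704.6, 239.0, 58.2, 64.2, 7.2]
plaque (297, 32, 73, 184) [553.4, 277.9, 187.4, 67.9, 85.4]
plaque (167, 200, 27, 22) [554.1, 219.6, 58.6, 73.0, 0.9]
plaque (120, 187, 49, 48) [551.6, 320.0, 132.4, 133.4, 2.3]
red [408.0, 337.7, 19.4, 38.6, 50.1]
```

View pics/w14.png

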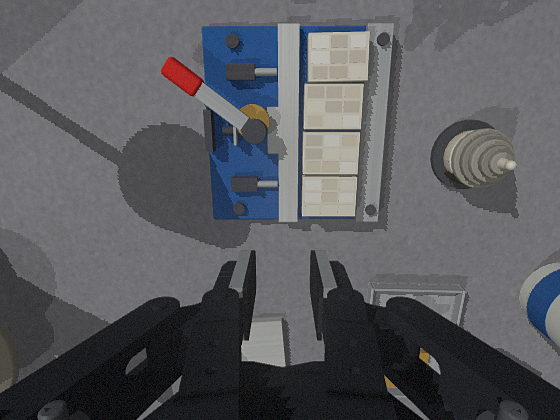

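All four plaques sit in one row between jaw and fence, at (338,55), (333,105), (331,152) and (330,196). The lever grip is at (181,76) and the pivot at (254,130).

```bash
python3 - <<'E'
from h import *
im=load('w14')
print('block',on(im,227,66,.03),on(im,256,79,.03),'bolt',on(im,233,41,.02),'blk2',on(im,232,177,.03),'post',on(im,210,130,.03))
P=np.array([.475,.2815])
for a in (105,110,120,130,140,150,160,170,180,190,200,207,212):
    print(a,(P+.092*np.array([np.cos(np.radians(a)),np.sin(np.radians(a))])).round(4), ((P+.092*np.array([np.cos(np.radians(a)),np.sin(np.radians(a))])-np.array([.444,.3665]))*100).round(2))
E
```

```text
block [0.45108469 0.34646714 0.03      ] [0.47949075 0.33263588 0.03      ] bolt [0.45804561 0.37103184 0.02      ] blk2 [0.44533227 0.2327794  0.03      ] post [0.42673446 0.28454333 0.03      ]
105 [0.4512 0.3704] [0.72 0.39]
110 [0.4435 0.368 ] [-0.05  0.15]
120 [0.429  0.3612] [-1.5  -0.53]
130 [0.4159 0.352 ] [-2.81 -1.45]
140 [0.4045 0.3406] [-3.95 -2.59]
150 [0.3953 0.3275] [-4.87 -3.9 ]
160 [0.3885 0.313 ] [-5.55 -5.35]
170 [0.3844 0.2975] [-5.96 -6.9 ]
180 [0.383  0.2815] [-6.1 -8.5]
190 [0.3844 0.2655] [ -5.96 -10.1 ]
200 [0.3885 0.25  ] [ -5.55 -11.65]
207 [0.393  0.2397] [ -5.1  -12.68]
212 [0.397  0.2327] [ -4.7  -13.38]
```

```bash
python3 -m handwheel '-6 14 -8 0 0 0 0;-6 14 -8 0 0 0 0;-6 14 -8 0 0 0 0;-6 14 -8 0 0 0 0;-6 14 -13 0 0 0 0;-6 14 -15 0 0 0 0;-6 14 -15 0 0 0 0;-6 14 -15 0 0 0 0'; python3 -m handwheel '0 0 0 0 0 0 0;0 0 0 0 0 0 0'
```

```text
time_s: 45.92
position: [0.4412, 0.3659, 0.0983]
tool_rot: [[0.053, 0.999, -0.004], [0.999, -0.053, -0.002], [-0.002, -0.004, -1.0]]
ft_force: [1.8, -0.3, 1.3]
grip_width: 0.0002
gripper_force: 0.0
time_s: 46.08
position: [0.4428, 0.3665, 0.1015]
tool_rot: [[0.054, 0.999, 0.003], [0.999, -0.054, 0.002], [0.002, 0.003, -1.0]]
ft_force: [-0.7, -0.1, -0.2]
grip_width: 0.0001
gripper_force: 0.0
```

```bash
python3 -m handwheel '0 0 -2 0 0 0 0;0 0 -4 0 0 0 0;0 0 -6 0 0 0 0;0 0 -6.6 0 0 0 0;0 0 -6.6 0 0 0 0'; python3 -m handwheel '-1.3 -0.5 0 0 0 0 0;-2 -1 0 0 0 0 0;-2.6 -1.45 0 0 0 0 0;-3.2 -2 0 0 0 0 0;-3.75 -2.6 0 0 0 0 0;-4.2 -3.2 0 0 0 0 0;-4.67 -3.9 0 0 0 0 0;-5 -4.6 0 0 0 0 0'
```

```text
time_s: 46.5
position: [0.4417, 0.3662, 0.0335]
tool_rot: [[0.053, 0.999, -0.001], [0.999, -0.053, -0.0], [-0.0, -0.001, -1.0]]
ft_force: [1.1, -0.4, -0.5]
grip_width: -0.0002
gripper_force: 0.0
time_s: 47.17
position: [0.3933, 0.3212, 0.035]
tool_rot: [[0.053, 0.999, 0.006], [0.999, -0.053, 0.003], [0.004, 0.006, -1.0]]
ft_force: [0.6, -0.5, 0.5]
grip_width: -0.0002
gripper_force: 0.0
```

```bash
python3 - <<'E'
from h import *
im=shot('top','t15.png'); 
m,b=blobs(im,(0,150,80),(5,255,255),15)
for c in b[:3]: print('red',rect(im,c,.046),cv2.boundingRect(c))
w=shot('wrist','w15.png')
m,b=blobs(w,(0,150,60),(5,255,255),50)
for c in b[:3]: print('redw',rect(w,c,.046),cv2.boundingRect(c))
print(status.observe()['ft_force'])
E
```

```text
red [389.6, 299.1, 35.4, 19.2, 1.0] (145, 263, 8, 14)
[-0.77881274 -0.4919191  -0.00149789]
```

The lever is being carried (grip at about 168°). Continuing past the high point.

```bash
python3 -m handwheel '-0.4 -0.8 0 0 0 0 0;-0.75 -1.55 0 0 0 0 0;-0.95 -2.3 0 0 0 0 0;-1.05 -3.1 0 0 0 0 0;-1.1 -3.9 0 0 0 0 0;-1.05 -4.7 0 0 0 0 0;-0.9 -5.5 0 0 0 0 0;-0.7 -6.2 0 0 0 0 0'; python3 -m handwheel '0.25 -0.75 0 0 0 0 0;0.5 -1.4 0 0 0 0 0;0.8 -2 0 0 0 0 0;1 -2.4 0 0 0 0 0;1 -2.4 0 0 0 0 0';python3 - <<'E'
from h import *
im=shot('top','t16.png'); 
m,b=blobs(im,(0,150,80),(5,255,255),15)
for c in b[:3]: print('red',rect(im,c,.046),cv2.boundingRect(c))
E
```

```text
time_s: 47.93
position: [0.3845, 0.2584, 0.0338]
tool_rot: [[0.052, 0.999, 0.0], [0.999, -0.052, 0.001], [0.001, 0.0, -1.0]]
ft_force: [-0.4, -0.9, 0.4]
grip_width: -0.0
gripper_force: 0.0
time_s: 48.35
position: [0.3948, 0.2336, 0.0334]
tool_rot: [[0.054, 0.999, -0.0], [0.999, -0.054, -0.0], [-0.0, -0.0, -1.0]]
ft_force: [0.8, -1.1, 0.0]
grip_width: -0.0003
gripper_force: 0.0
```

```bash
python3 -m handwheel '-1 1.5 0 0 0 0 0;-2 2.5 0 0 0 0 0;-2 2.5 3 0 0 0 0;-2 2.5 7 0 0 0 0;0 0 11 0 0 0 0;4 -1 15 0 0 0 0;8 -1 19 0 0 0 0;8 -1 21 0 0 0 0'; python3 -m handwheel '2 0 0 0 0 0 0;2 0 0 0 0 0 0;2 0 0 0 0 0 0'; python3 - <<'E'
from h import *
w=shot('wrist','w17.png'); t=shot('top','t17.png'); print(status.observe()['position'])
m,b=blobs(w,(0,150,60),(5,255,255),50)
for c in b[:3]:
    r=rect(w,c,.046); print('redw',r,np.degrees(np.arctan2(r[1]-281.5,r[0]-475)),cv2.boundingRect(c))
m,b=blobs(t,(12,80,60),(32,255,255),15)
for c in b[:4]: print('tray things',rect(t,c,.02))
A=np.hstack([w['color'][:,150:550],cv2.resize(t['color'][110:290,170:370],(400,420))])
cv2.imwrite('pics/m17.png',cv2.cvtColor(A,cv2.COLOR_RGB2BGR))
E
```

```text
time_s: 49.07
position: [0.4688, 0.2243, 0.2329]
tool_rot: [[0.053, 0.999, -0.001], [0.999, -0.053, -0.001], [-0.001, -0.001, -1.0]]
ft_force: [0.8, -0.1, -0.4]
grip_width: 0.0002
gripper_force: 0.0
time_s: 49.32
position: [0.4877, 0.225, 0.2311]
tool_rot: [[0.053, 0.999, -0.001], [0.999, -0.053, -0.0], [-0.001, -0.001, -1.0]]
ft_force: [0.1, 0.4, -1.1]
grip_width: -0.0003
gripper_force: 0.0
[0.48662236 0.22521427 0.23082687]
redw [420.4, 213.1, 38.1, 18.9, 52.4] -128.5984637598503 (202, 182, 33, 38)
tray things [657.2, -54.7, 59.7, 60.5, 85.7]
tray things [345.7, 596.5, 99.1, 17.5, 75.1]
tray things [573.6, -422.9, 31.6, 72.3, 34.5]
tray things [663.5, 26.3, 76.9, 31.1, 1.2]
```

View pics/m17.png

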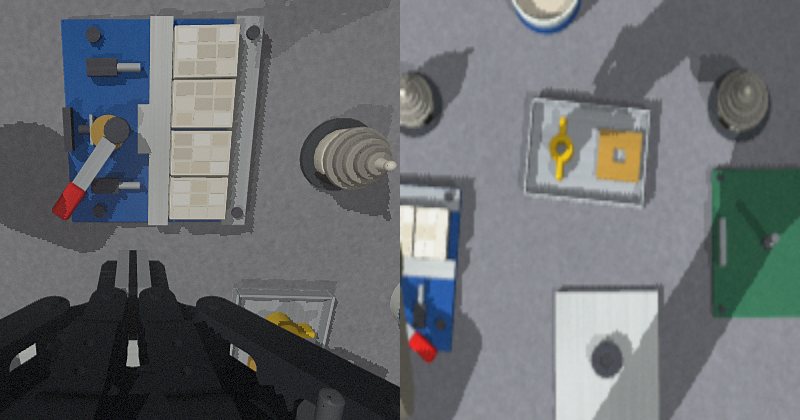

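The left half shows the lever swung over (grip at (68,200), pivot (115,130)) and the jaw against all four plaques. I'll check that the lever is stable and compare its angle with the stop.

```bash
python3 -m handwheel '0 0 2 0 0 0 0;0 0 2 0 0 0 0;0 0 2 0 0 0 0;0 0 2 0 0 0 0;0 0 2 0 0 0 0;0 0 2 0 0 0 0;0 0 2 0 0 0 0;0 0 2 0 0 0 0'>/dev/null; python3 - <<'E'
from h import *
w=shot('wrist','w18.png')
m,b=blobs(w,(0,150,60),(5,255,255),50)
r=rect(w,b[0],.046); print('red',r)
for z in (.046,.05,.055): print('knob',[on(load('w17'),265.5,130,z).round(4)])
m,b=blobs(w,(105,140,40),(125,255,255),100)
for c in b: print('blue',cv2.boundingRect(c),rect(w,c,.012))
c=w['color'].astype(int); pm=((c[...,0]-c[...,2])>8)&(c.sum(2)>200)
for v in range(20,220,12):
    u=np.where(pm[v,300:420])[0]+300
    if len(u)>20: print(v,u.min(),u.max(),on(w,u.min()-.5,v,.036)[:2].round(4),on(w,u.max()+.5,v,.036)[:2].round(4))
E
```

```text
red [420.4, 212.9, 38.0, 19.1, 51.7]
knob [array([0.474 , 0.2816, 0.046 ])]
knob [array([0.4742, 0.2817, 0.05  ])]
knob [array([0.4745, 0.282 , 0.055 ])]
blue (215, 25, 84, 153) [464.9, 306.0, 159.6, 87.0, 87.1]
blue (225, 163, 72, 54) [459.8, 210.1, 64.2, 85.8, 87.6]
blue (536, 272, 24, 64) [825.8, 34.5, 29.4, 96.3, 10.0]
blue (321, 25, 57, 8) [564.8, 378.7, 6.5, 58.2, 89.7]
32 300 382 [0.512  0.3717] [0.5929 0.3673]
44 321 382 [0.5322 0.3599] [0.5932 0.3567]
56 321 381 [0.532 0.349] [0.5926 0.3458]
68 321 380 [0.5318 0.338 ] [0.5919 0.3348]
92 320 378 [0.5303 0.3153] [0.5905 0.3121]
104 319 377 [0.529  0.3036] [0.5898 0.3004]
116 319 376 [0.5287 0.2917] [0.5891 0.2885]
140 318 375 [0.5271 0.2671] [0.5886 0.2639]
152 318 374 [0.5268 0.2545] [0.5879 0.2513]
164 318 373 [0.5265 0.2416] [0.5871 0.2384]
176 317 372 [0.5251 0.2285] [0.5863 0.2252]
188 317 371 [0.5247 0.215 ] [0.5855 0.2118]
200 317 370 [0.5244 0.2013] [0.5847 0.1981]
212 317 369 [0.524  0.1873] [0.5838 0.1842]
```

```bash
python3 -m handwheel '-11 4 0 0 0 0 0;-11 4 0 0 0 0 0;-11 4 0 0 0 0 0;-11 4 -4 0 0 0 0;-11 4 -8 0 0 0 0;-11 4 -12 0 0 0 0;-11 4 -16 0 0 0 0;-11 4 -20 0 0 0 0'; python3 -m handwheel '0 0 -1.5 0 0 0 0;0 0 -1.5 0 0 0 0;0 0 -1.5 0 0 0 0'
```

```text
time_s: 50.8
position: [0.3777, 0.2652, 0.0505]
tool_rot: [[0.052, 0.999, 0.001], [0.999, -0.052, 0.001], [0.001, 0.001, -1.0]]
ft_force: [1.9, 0.8, 0.1]
grip_width: -0.0001
gripper_force: 0.0
time_s: 51.05
position: [0.378, 0.2652, 0.0368]
tool_rot: [[0.053, 0.999, -0.001], [0.999, -0.053, -0.0], [-0.0, -0.001, -1.0]]
ft_force: [0.8, 0.4, 0.2]
grip_width: -0.0004
gripper_force: 0.0
```

```bash
python3 -m handwheel '0.8 -1.2 0 0 0 0 0;1.3 -2.2 0 0 0 0 0;1.9 -3.3 0 0 0 0 0;1.9 -3.3 0 0 0 0 0;2.2 -3.7 0 0 0 0 0;2.2 -3.7 0 0 0 0 0';  python3 -m handwheel '0.2 -0.25 0 0 0 0 0;0.2 -0.25 0 0 0 0 0;0.2 -0.25 0 0 0 0 0';python3 -m handwheel '0.2 -0.25 0 0 0 0 0;0.2 -0.25 0 0 0 0 0;0.2 -0.25 0 0 0 0 0'
```

```text
time_s: 51.55
position: [0.4006, 0.2279, 0.0376]
tool_rot: [[0.053, 0.999, 0.002], [0.999, -0.053, 0.0], [0.001, 0.002, -1.0]]
ft_force: [-0.5, -0.7, -0.4]
grip_width: 0.0001
gripper_force: 0.0
time_s: 51.8
position: [0.4018, 0.2258, 0.0369]
tool_rot: [[0.052, 0.999, 0.0], [0.999, -0.052, 0.0], [0.0, 0.0, -1.0]]
ft_force: [-0.3, 1.2, -0.2]
grip_width: -0.0
gripper_force: 0.1
time_s: 52.05
position: [0.4036, 0.2237, 0.0368]
tool_rot: [[0.053, 0.999, -0.0], [0.999, -0.053, 0.001], [0.001, -0.0, -1.0]]
ft_force: [-1.9, 4.8, 1.7]
grip_width: 0.0
gripper_force: 2.3
```

```bash
python3 -m handwheel '0.15 -0.15 0 0 0 0 0;0.15 -0.15 0 0 0 0 0;0.15 -0.15 0 0 0 0 0'; python3 -m handwheel '0.1 -0.12 0 0 0 0 0;0.1 -0.12 0 0 0 0 0;0.1 -0.12 0 0 0 0 0'
```

```text
time_s: 52.3
position: [0.4054, 0.2216, 0.0368]
tool_rot: [[0.052, 0.999, 0.0], [0.999, -0.052, -0.0], [-0.0, 0.0, -1.0]]
ft_force: [-0.2, -0.9, 0.1]
grip_width: 0.0002
gripper_force: 0.0
time_s: 52.55
position: [0.4065, 0.2203, 0.0368]
tool_rot: [[0.053, 0.999, 0.0], [0.999, -0.053, -0.0], [-0.0, 0.0, -1.0]]
ft_force: [0.1, 0.9, -0.2]
grip_width: -0.0003
gripper_force: 0.0
```

```bash
python3 -m handwheel '0.15 -0.15 0 0 0 0 0;0.15 -0.15 0 0 0 0 0;0.15 -0.15 0 0 0 0 0'; python3 -m handwheel '0.15 -0.15 0 0 0 0 0;0.15 -0.15 0 0 0 0 0;0.15 -0.15 0 0 0 0 0';python3 -m handwheel '0.15 -0.12 0 0 0 0 0;0.15 -0.12 0 0 0 0 0;0.15 -0.12 0 0 0 0 0'
```

```text
time_s: 52.8
position: [0.4077, 0.219, 0.0368]
tool_rot: [[0.053, 0.999, -0.0], [0.999, -0.053, 0.0], [0.0, -0.001, -1.0]]
ft_force: [-1.2, 1.4, -0.6]
grip_width: 0.0002
gripper_force: 0.8
time_s: 53.05
position: [0.4083, 0.2182, 0.0366]
tool_rot: [[0.053, 0.999, -0.002], [0.999, -0.053, 0.001], [0.001, -0.002, -1.0]]
ft_force: [-5.2, 8.2, -1.3]
grip_width: 0.0002
gripper_force: 4.0
time_s: 53.3
position: [0.4087, 0.2178, 0.0365]
tool_rot: [[0.053, 0.999, -0.004], [0.999, -0.053, 0.003], [0.002, -0.004, -1.0]]
ft_force: [-9.1, 15.2, 1.0]
grip_width: 0.0005
gripper_force: 7.4
```

Now it is firmly against its stop. Backing off and looking again.

```bash
python3 -m handwheel '-1 1.5 0 0 0 0 0;-2 2.5 0 0 0 0 0;-3 3 3 0 0 0 0;-3 3 7 0 0 0 0;-1 2 11 0 0 0 0;3 1 15 0 0 0 0;7 1 19 0 0 0 0;7 1 21 0 0 0 0'; python3 -m handwheel '2 0 0 0 0 0 0;2 0 0 0 0 0 0;2 0 0 0 0 0 0;2 0 0 0 0 0 0;2 0 0 0 0 0 0;2 0 0 0 0 0 0;2 0 0 0 0 0 0;2 0 0 0 0 0 0'; python3 - <<'E'
from h import *
w=shot('wrist','w19.png'); t=shot('top','t19.png')
m,b=blobs(w,(0,150,60),(5,255,255),50)
r=rect(w,b[0],.046); print('red',r,np.degrees(np.arctan2(r[1]-281.8,r[0]-474.2)))
for f in ('t17','t19','top0'):
    q=load(f); print(f,on(q,340,152,.06)[:2])
    d=cv2.absdiff(q['color'],t['color']).max(2)
    for nm,(x,y,ww,h) in dict(houseA=(322,132,38,40),houseB=(160,134,34,36),tray=(230,148,70,54)).items(): print(nm,int((d[y:y+h,x:x+ww]>60).sum()))
A=np.hstack([w['color'][:,150:550],cv2.resize(t['color'][110:290,110:310],(400,420))])
cv2.imwrite('pics/m19.png',cv2.cvtColor(A,cv2.COLOR_RGB2BGR))
E
```

```text
time_s: 53.97
position: [0.478, 0.2256, 0.2401]
tool_rot: [[0.054, 0.999, -0.0], [0.999, -0.054, -0.001], [-0.001, -0.0, -1.0]]
ft_force: [1.0, 0.2, -1.0]
grip_width: 0.0
gripper_force: 0.0
time_s: 54.63
position: [0.4962, 0.2266, 0.2389]
tool_rot: [[0.052, 0.999, -0.0], [0.999, -0.052, -0.0], [-0.0, -0.0, -1.0]]
ft_force: [-0.3, -0.3, -0.3]
grip_width: 0.0003
gripper_force: 0.0
red [427.3, 208.0, 38.0, 19.1, 56.2] -122.43601376210589
t17 [ 0.72059439 -0.22094053]
houseA 0
houseB 0
tray 93
t19 [ 0.72059439 -0.22094053]
houseA 0
houseB 0
tray 0
top0 [ 0.72059439 -0.22094053]
houseA 45
houseB 0
tray 1101
```

View pics/m19.png

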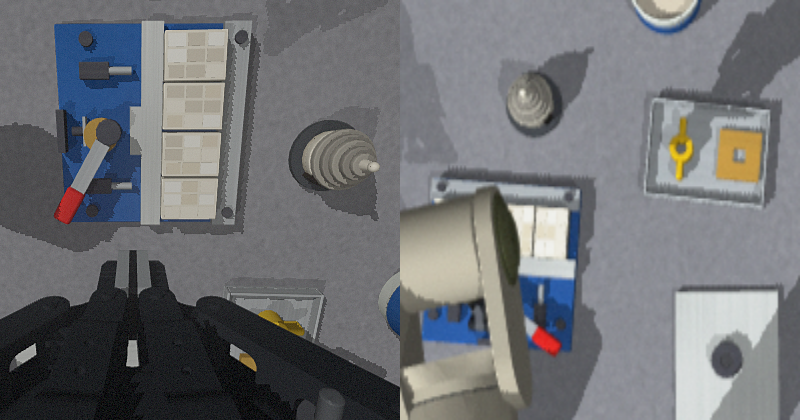

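The lever grip at (70,205) is now at 237.6° against its stop. All four plaques are gripped, the hardware is in the tray and the houses have not moved.

```bash
python3 -c "
from rig import env
print(env.close_job())"
```

```text
the job is handed in; nothing more can be done
None
```

The job is handed in: the wing nut and then the washer went into the tray, the plate lies flat on the bench hub up, all four plaques are gripped white face up in the closed vise, and neither house moved; I had to push the lever the last few degrees onto its stop after it halted short.

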